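Load the filter stages of the sensor-test light source

ROBOT

A 6-joint arm with a two-finger parallel gripper is mounted at the origin on a cart in front of the work surface, level with it; the furniture and walls round the work are solid. World frame = base frame: x ahead of the robot, y to its left, z up, the work surface at z = 0. Lengths are in m, angles in rad, forces in N, time in s.
With the tool pointing down it reaches from about 0.3 to 0.775 m from the base axis. Payload 14.6 kg.
Tool frame: the origin (TCP) lies between the finger pads; the fingertips stand 19 mm ahead of it and the grasp point (between the pads) is the TCP; z points along the fingers, y is the line along which they close (so a half turn about z gives the same grasp; the last joint's range is limited). The gripper opens to 85 mm and grips with 20 to 120 N. Pads are 22 mm wide; open, the fingers measure 114 mm over their backs; the gripper's body (76 mm by 85 mm) begins 54 mm behind the grasp point. The pads swing forward as they close: fully open they stand 13 mm farther back than shut.
Start: joints at [1.19, 0.3, 1.521, -0, 1.321, -0.067], TCP at [0.17, 0.523, 0.25] pointing down, gripper open.
Joint ranges: [-3.03, 3.03], [-0.79, 2.21], [0.23, 2.52], [-1.04, 4.18], [0, 3.07], [-2.55, 2.55]. Speed limits (rad/s): [2.22, 2.22, 2.57, 3.14, 3.14, 3.14].

INTERFACE

Orientations are given as a unit quaternion [x, y, z, w].
In Python, from plant import r, read_camera, get_calibration gives the robot as it stands.
- The arm moves only by the tool send_rows, never from a script. Its argument "moves" is a list of rows, each a list of 5 numbers: the closure, from 0 (fully open) to 1 (shut), then the shift along the tool's x, y, z in m, then the turn about the tool's z in rad. In form: [[fingers, x, y, z, spin], ...]. A call has exactly 8 rows; each row shifts and turns the commanded pose from where the row before left it, along the tool's axes as they then stand; what a row does not reach is not made up. A row lasts 1/12 s, in which the tool goes at most 41.7 mm and 7.16 degrees, less where a joint would pass 70% of its speed; a pose out of reach is approached as far as the arm can. A call is refused whole if a number of a shift passes 0.0417 or a number of a turn 0.125, either way. A call with a gripper value outside its range is refused whole. The fingers move at their own pace and stop on an object; "grip_force" is the grip in N (left out, the last holds). Time passes only in rows, so rows that do not move let the fingers close, or fill a call up. It gives the time, the measured TCP pose, the force, the opening and the grip force at its end, in the units of the state.
- r.get_state(): the state, without advancing time (a new reading comes with each control period).
- read_camera(name): name is "side" or "top" or "wrist"; returns (picture, depth): 384x512x3 uint8, blue, green, red; 384x512 float32, m along the optical axis (not along the pixel's ray), 0 where there is no reading.
- get_calibration(name): a dict with "K" (3x3 intrinsics, pixels), "eye" and "orientation" of the camera in the world. Camera axes: x right, y up, looking along -z (the intrinsics and any distortion apply to the point x, -y, -z); pixel columns grow to the right and rows downward; lengths in m; the calibration is good to about 2 mm. A picture is of the moment at which its call begins: read the wrist's pose just before it. get_calibration takes no time and is no camera call; for the wrist camera it gives the pose at the moment of the call.
- r.hand_in(): hands the job in; it is judged then, once.
The state is a dict: "clock": time; "joints": joint angles; "qvel": joint speeds; "joint_efforts": joint torques, N m; "eef_pos": TCP position; "eef_rot": TCP orientation; "wrist_force": force on the tool from outside, world axes, zero at the start; "wrist_torque": the same for the moment, N m; "gripper_width": opening from 0.0 (shut) to 1.0 (fully open); "grasp_force": force on a finger pad.
Only numpy, scipy, OpenCV 4.12 (cv2) and the standard library are available. Lean on these libraries where they do the work, as an engineer would, in place of code of your own. Each camera call takes 0.05 s, during which the arm holds its last target. There are 200 camera calls.

TASK

Set up the light source for a daylight sensor test: lift the green-handled heat-absorbing slide off its hook and push it into the leaning filter stage next to the lamp box, and do the same with the blue-handled daylight slide in the stage next to the output tube. Push each one past the sprung balls until it clicks and sits fully home, without ramming or forcing it (it is glass), and let go. Leave the amber slide hanging on its hook and do not shift or upset the other things on the bench.

Things in the scene. Friction and masses are not known exactly. Their poses are not given: they have to be found in the camera images.
- green_slide: filter slide with a green handle and pale green glass, hanging on one of the rack's three hooks (any). Origin: centre of the glass; z up to the handle, x across the width, y through the thickness; a half turn about z changes nothing. Black frame 60 (x) x 60 (z) x 6 mm (y), foot at z = -30 mm; handle above it. About 50 g. All three slides have the same form.
- blue_slide: filter slide with a blue handle and blue glass, on another hook; form and axes as the green one. Each side edge of the frame ends at the foot in a round nose (radius 3.5 mm, its centre 3.5 mm above the foot), with a notch for a sprung ball just above the nose.
- amber_slide: filter slide with an orange handle and amber glass, on the remaining hook; it stays there. Form and axes as the green one.
- green_handle (a point): point on the green slide's handle at its z = 67 mm (the blue and amber ones are alike). The handle is 26 mm wide (x), 8 mm thick (y), from z = 30 to 82 mm; an eye 12 mm wide goes through it along y from z = 34 to 52 mm, and hangs with its top edge on the hook's wire; the part for the fingers is solid, z = 52 to 82 mm.
- lamp_slot: filter stage beside the grey lamp box: black pocket 84 mm wide, 16 mm thick, leaning 30 degrees from upright. Origin and axes: where those of a slide fully home in it lie (y either way): z out of the mouth and up the lean to the -x side, x across the width, y along the optical axis. Open at the top only; inside 62 mm (x) by 8 mm (y), solid seat at z = -30 mm.
- front_slot: the same filter stage beside the black output tube, 56 mm from the other; origin and axes likewise. A seated slide's handle stands out of the mouth along z by 52 mm.
- lamp_mouth (a point): middle of the mouth of the stage beside the lamp box, at its z = 30 mm. From here aluminium lips flare out by 5.8 mm on all four sides up to z = 40 mm, to guide the slide in (both stages alike).
- lamp_slot_ball_near (a joint): one of the two opposed sprung steel balls in the side walls of the lamp-side stage, 9 mm above its seat (both stages alike); 0 = out, up to 0.004 m = pushed back. A slide runs in freely to 11 mm from home, where its noses meet the balls; a push of about 10 N along -z over 6 mm clicks it past, and they draw it onto the seat. Dropped in, it does not go home.
- light_source: the light source, fixed: rail 245 mm long, optical axis 88 mm up. Origin: on the table under this axis, midway between the stages (local y = -28 lamp side, 28 output side); y along the axis, z up. Grey finned lamp box local y = -151 to -73, x = -47 to 47, 127 mm high; black output tube to y = 92 mm.
- rack: slide rack, fixed: base 100 x 236 x 8 mm, 12 mm bar along its y at x = 30, 150 mm up, on posts at y = -108 and 108 mm. Origin: table level, middle of the base, z up, hooks point to -x, at y = -70, 0, 70 mm. A hanging slide has its origin at x = -29, z = 94.5 mm, its y axis along the rack's x, its handle's top at z = 176.5 mm.
- rack_hook (a point): middle of the dip of the rack's centre hook: 5 mm wire, centre line at x = -29, z = 144 mm of the rack. The dip is 14 mm long; behind it the wire rises 6 mm towards the bar, in front its tip turns up 4.5 mm at x = -41 mm. To take a slide off, raise it by 7 to 11 mm (at 13 mm the foot of its eye meets the wire), then draw it off along the rack's -x by more than 25 mm.
- threadlock: small red bottle with a needle, standing, 27 mm thick, 104 mm high; origin at the middle of its foot, z up
- blower: dark grey rubber air blower, standing, 52 mm thick, 111 mm high; origin at the middle of its foot, z up
- eye_loupe: black eye loupe, 39 mm wide, 30 mm high; origin at the middle of its foot, z up
- camera_battery: black camera battery lying flat, 53 x 38 x 16 mm; origin at the middle of its underside
- dispenser: amber solvent dispenser with a pale pump top, standing behind the rack, 64 mm thick, 122 mm high; origin at the middle of its foot, z up
- screw_jar: clear jar with a white cap and screws in it, 42 mm wide, 51 mm high; origin at the middle of its foot, z up

How it is judged:
At the end, for the whole second after the job is handed in: Green slide home in the stage by the lamp box, blue slide in the stage by the output tube: origins within 3 mm of the stage's, z axes within 0.06 rad, y axes within 0.09 rad, at rest (under 0.02 m/s). The amber slide still hangs within 20 mm of its start (distance between green_slide and lamp_slot below 0.003 m and angle between the z axis of green_slide and the z axis of lamp_slot, either way round below 0.06 rad and angle between the y axis of green_slide and the y axis of lamp_slot, either way round below 0.09 rad and linear speed of each of green_slide, blue_slide below 0.02 m/s and distance between blue_slide and front_slot below 0.003 m and angle between the z axis of blue_slide and the z axis of front_slot, either way round below 0.06 rad and angle between the y axis of blue_slide and the y axis of front_slot, either way round below 0.09 rad and distance of amber_slide from where it was at the start of the episode below 0.02 m); the robot touches nothing.
It fails at once if a bystander was shifted by more than 30 mm (distance of any of threadlock, blower, eye_loupe, camera_battery, dispenser, screw_jar from where it was at the start of the episode above 0.03 m).
It fails at once if a standing bottle, blower, dispenser or jar was tipped by more than 0.5 rad (angle between any of threadlock, blower, dispenser, screw_jar's own z axis and vertical above 0.5 rad).
It fails at once if the amber slide was knocked off its hook (moved by more than 50 mm) (distance of amber_slide from where it was at the start of the episode above 0.05 m).
It fails at once if a slide was forced into the light source with more than 100 N (contact force between any of green_slide, blue_slide and light_source above 100 N).
It also fails if it takes over 72 s, if anything falls off the work surface, if the arm or the gripper's body presses on something with over 40 N, if the wrist force passes 120 N, or if a joint passes its speed limit or range.

## Working session

There is one attempt and no reset: what is moved stays moved. The work goes in short steps, Python scripts to look and compute and a tool call to move; the robot and the scene stay as the last step left them, time stands still between calls to the robot, and variables do not carry over. Pictures are saved under pics/ and viewed, at most 10 in all, crops included, and the job is handed in when it is done.

Besides the shell and the picture viewer there is one more tool, called after ">>>" in YAML: its name, and indented under it one key for each argument. send_rows: Moves the arm, as the interface text tells. Its arguments: {"type":"object","properties":{"moves":{"type":"array"},"grip_force":{"type":"number"}},"required":["moves"]}

```bash
mkdir -p pics; ls; python3 - <<'E'
from plant import r, read_camera, get_calibration
import cv2,numpy as np
print(r.get_state())
for n in ["side","top"]:
    p,d=read_camera(n); cv2.imwrite(f"pics/{n}0.png",p); np.save(f"pics/{n}0.npy",d); print(n,get_calibration(n))
    
a=np.vstack([cv2.imread("pics/side0.png"),cv2.imread("pics/top0.png")])
E
```

```text
pics
{'clock': 0.0, 'joints': array([ 1.19039139e+00,  3.00489291e-01,  1.52157796e+00,  1.34061818e-05,
        1.32070740e+00, -6.66302820e-02]), 'qvel': array([ 0.0009607 , -0.00087043, -0.00099036,  0.00059667, -0.00119886,
        0.00037127]), 'joint_efforts': array([-3.35082077e-04, -5.43505275e+01, -3.61790407e+01, -9.59974500e-05,
        4.03250000e-03, -7.38092979e-06]), 'eef_pos': array([0.16969544, 0.52294485, 0.24971265]), 'eef_rot': array([ 1.56246141e-01,  9.87717973e-01, -5.74854441e-04, -1.37332765e-04]), 'wrist_force': array([-0.40910959, -0.06455428,  0.34016055]), 'wrist_torque': array([0.0071714 , 0.01914446, 0.01786211]), 'grasp_force': 0.0, 'gripper_width': 0.9962474689677616}
side {'K': array([[467.02314053,   0.        , 257.5256701 ],
       [  0.        , 467.02314053, 191.4290053 ],
       [  0.        ,   0.        ,   1.        ]]), 'eye': array([-0.85640679, -0.98609762,  0.9236606 ]), 'orientation': array([ 0.46128957, -0.23748123, -0.40707174,  0.75173613])}
top {'K': array([[434.91958065,   0.        , 252.43302427],
       [  0.        , 434.91958065, 191.23244836],
       [  0.        ,   0.        ,   1.        ]]), 'eye': array([ 0.2228871 , -0.09566443,  1.52728228]), 'orientation': array([ 0.05873055, -0.06117153, -0.70056519,  0.70853171])}
```

View pics/side0.png

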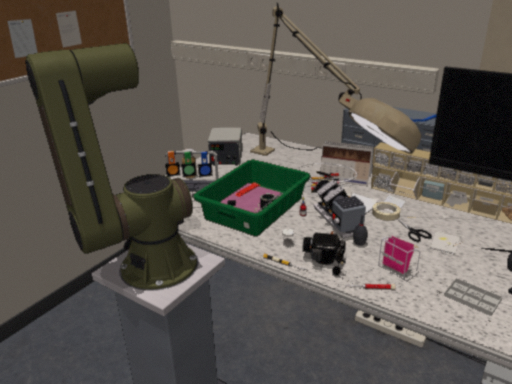

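View pics/top0.png

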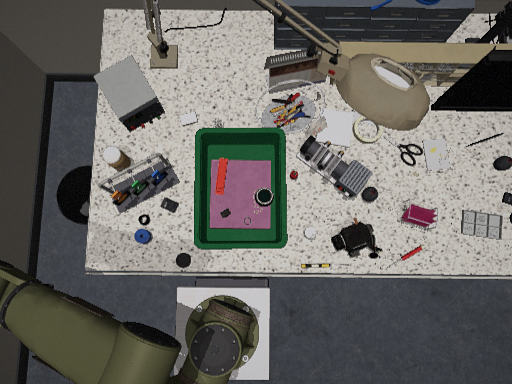

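The side view shows the rack at about (190,165), with orange, green and blue handles from left to right, and the light source at about (340,205). In the top view the rack is at about (142,185) and the source at about (335,165), with its lamp box at the lower right near (352,180).

```bash
cat > h.py <<'E'
import numpy as np, cv2
from scipy.spatial.transform import Rotation as R
F=np.diag([1.,-1,-1])
def cloud(d,c):
    v,u=np.indices(d.shape); K=c["K"]
    p=np.stack([(u-K[0,2])/K[0,0]*d,(v-K[1,2])/K[1,1]*d,d],-1)
    w=p@(R.from_quat(c["orientation"]).as_matrix()@F).T+c["eye"]
    w[d==0]=np.nan
    return w
def proj(P,c):
    q=(np.atleast_2d(P)-c["eye"])@R.from_quat(c["orientation"]).as_matrix()@F
    return (q[:,:2]/q[:,2:])*c["K"][0,0]+c["K"][:2,2]
def ray(uv,c):
    uv=np.atleast_2d(uv); q=np.c_[(uv-c["K"][:2,2])/c["K"][0,0],np.ones(len(uv))]
    return q@(R.from_quat(c["orientation"]).as_matrix()@F).T
def tri(uv1,c1,uv2,c2):
    a,b=ray(uv1,c1)[0],ray(uv2,c2)[0]
    s=np.linalg.lstsq(np.c_[a,-b],c2["eye"]-c1["eye"],rcond=None)[0]
    p,q=c1["eye"]+s[0]*a,c2["eye"]+s[1]*b
    return (p+q)/2,np.linalg.norm(p-q)
E
python3 - <<'E'
from h import *
from plant import get_calibration
c=get_calibration("top"); d=np.load("pics/top0.npy"); w=cloud(d,c); im=cv2.imread("pics/top0.png")
A=cv2.resize(im[145:220,95:185],None,fx=6,fy=6,interpolation=2)[:450,:400*2]
B=cv2.resize(im[130:200,290:380],None,fx=6,fy=6,interpolation=2)
cv2.imwrite("pics/c0.png",np.hstack([A[:420,:],B[:,:]])[:, :1080][::1] if 0 else cv2.resize(np.hstack([A[:420],B]),(800,311)))
for n,(r0,r1,c0,c1) in dict(rack=(145,220,95,185),src=(130,200,290,380)).items():
    s=w[r0:r1,c0:c1].reshape(-1,3); col=im[r0:r1,c0:c1].reshape(-1,3)
    hsv=cv2.cvtColor(col[None],cv2.COLOR_BGR2HSV)[0].astype(int)
    if n=="rack":
        for k,(lo,hi) in dict(o=(5,20),g=(45,85),b=(100,125)).items():
            m=(hsv[:,0]>=lo)&(hsv[:,0]<=hi)&(hsv[:,1]>130)&(hsv[:,2]>60)&(s[:,2]>.12)
            print(k,m.sum(),np.nanmedian(s[m],0),s[m,2].max() if m.any() else 0)
        m=(s[:,2]>.13)&(s[:,2]<.165)
        print("bar",m.sum(),np.nanmean(s[m],0))
    else:
        m=(s[:,2]>.11)&(s[:,2]<.14)
        rc=cv2.minAreaRect(s[m][:,:2].astype(np.float32)); print("lampbox",m.sum(),rc)
        m=(s[:,2]>.05)&(s[:,2]<.18); rc=cv2.minAreaRect(s[m][:,:2].astype(np.float32)); print("all",rc,np.degrees(0),cv2.boxPoints(rc), s[m,2].max())
E
```

```text
o 53 [0.44112325 0.33360525 0.16308106] 0.1800874284910008
g 20 [0.47558943 0.27608728 0.17426151] 0.18282162618881292
b 30 [0.50996586 0.21160828 0.17226717] 0.1829322134267677
bar 432 [0.51220305 0.29560396 0.1516656 ]
lampbox 1112 ((0.5535560250282288, -0.3905524015426636), (0.2866629362106323, 0.09333435446023941), 53.53852081298828)
all ((0.5484781861305237, -0.36030298471450806), (0.3681434094905853, 0.16152343153953552), 55.283878326416016) 0.0 [[ 0.37726253 -0.4656123 ]
 [ 0.51003224 -0.55760163]
 [ 0.71969384 -0.25499368]
 [ 0.58692414 -0.16300434]] 0.14605978158732147
```

View pics/c0.png

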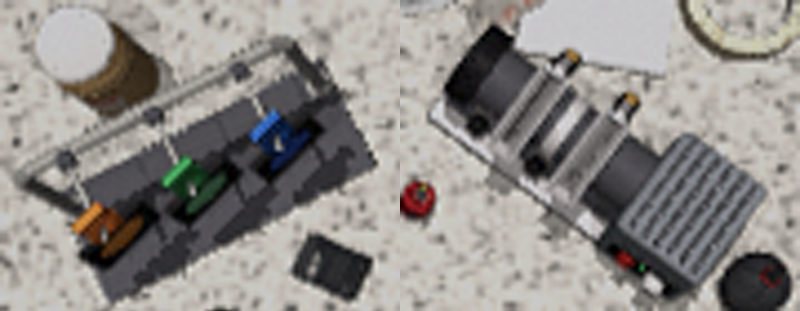

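The crops show the rack with orange, green and blue from left to right, in front of the bar on the robot's side. On the source, the two stages lie between the tube (upper left) and the lamp box (lower right). Next I'll refine these measurements and see where the wrist camera looks.

```bash
python3 - <<'E'
from h import *
from plant import get_calibration,r
c=get_calibration("wrist"); s=r.get_state(); T=R.from_quat(s["eef_rot"]).as_matrix()
print("cam in tool",T.T@(c["eye"]-s["eef_pos"]),"\n",T.T@R.from_quat(c["orientation"]).as_matrix()@F,c["K"][0])
c=get_calibration("top"); w=cloud(np.load("pics/top0.npy"),c)
# box top only: restrict pixels
s=w[150:200,330:380].reshape(-1,3); m=abs(s[:,2]-.127)<.006
s=w[158:195,332:372].reshape(-1,3); m=abs(s[:,2]-.127)<.008; rc=cv2.minAreaRect(s[m][:,:2].astype(np.float32)); print("lamp",m.sum(),rc)
for n,px in dict(lampshade=(385,105),shade_edge=(350,85),arm=(300,20),bin=(198,180),bin2=(283,180)).items(): print(n,w[px[1],px[0]])
t=w[130:200,290:345].reshape(-1,3); m=(t[:,2]>.115)&(t[:,2]<.15); print("lips",m.sum(),t[m].mean(0))
E
```

```text
cam in tool [ 0.07317271  0.00034223 -0.1231136 ] 
 [[-4.72634240e-04 -9.58016886e-01 -2.86711391e-01]
 [ 9.99999872e-01 -5.04581688e-04  3.75415800e-05]
 [-1.80634785e-04 -2.86711337e-01  9.58017002e-01]] [333.85657872   0.         261.5473348 ]
lamp 367 ((0.5334629416465759, -0.41385602951049805), (0.1327582448720932, 0.08991750329732895), 54.72264862060547)
lampshade [ 0.63965629 -0.44133838  0.44966121]
shade_edge [ 0.70395408 -0.35710306  0.42618726]
arm [ 0.85643258 -0.21746201  0.48465034]
bin [0.50137261 0.08170602 0.1110349 ]
bin2 [ 0.5054131  -0.20054895  0.10745802]
lips 331 [ 0.58324074 -0.34434464  0.12402533]
```

>>> send_rows:
  moves:
    - [0, -0.023, -0.009, -0.007, 0]
    - [0, -0.023, -0.009, -0.007, 0]
    - [0, -0.023, -0.009, -0.007, 0]
    - [0, -0.023, -0.009, -0.007, 0]
    - [0, -0.023, -0.009, -0.007, 0]
    - [0, -0.023, -0.009, -0.007, 0]
    - [0, -0.023, -0.009, -0.007, 0]
    - [0, -0.023, -0.009, -0.007, 0]
  grip_force: 30

```text
clock: 0.77
eef_pos: [0.3233, 0.3969, 0.3064]
eef_rot: [0.156, 0.988, -0.0, -0.0]
wrist_force: [-0.3, 0.5, 0.9]
gripper_width: 1.001
grasp_force: 0.0
```

>>> send_rows:
  moves:
    - [0, -0.023, -0.009, -0.007, 0]
    - [0, -0.023, -0.009, -0.007, 0]
    - [0, -0.023, -0.009, -0.007, 0]
    - [0, -0.023, -0.009, -0.007, 0]
    - [0, -0.023, -0.009, -0.007, 0]
    - [0, -0.023, -0.009, -0.007, 0]
    - [0, -0.023, -0.009, -0.007, 0]
    - [0, -0.023, -0.009, -0.007, 0]

```text
clock: 1.43
eef_pos: [0.4761, 0.2716, 0.3623]
eef_rot: [0.156, 0.988, -0.0, -0.0]
wrist_force: [-0.3, -0.5, -0.1]
gripper_width: 1.001
grasp_force: 0.0
```

>>> send_rows:
  moves:
    - [0.5, 0, 0, 0, 0.124]
    - [0.5, 0, 0, 0, 0.124]
    - [0.5, 0, 0, 0, 0.124]
    - [0.5, 0, 0, 0, 0.124]
    - [0.5, 0, 0, 0, 0.124]
    - [0.5, 0, 0, 0, 0.124]
    - [0.5, 0, 0, 0, 0]
    - [0.5, 0, 0, 0, 0]

```text
clock: 2.1
eef_pos: [0.4753, 0.2725, 0.362]
eef_rot: [0.503, 0.864, -0.0, -0.0]
wrist_force: [-0.2, -0.7, -0.0]
gripper_width: 0.501
grasp_force: 0.0
```

```bash
cat > snap.py <<'E'
import sys
from h import *
from plant import r,read_camera,get_calibration
n=sys.argv[1]; s=r.get_state(); c=get_calibration("wrist"); p,d=read_camera("wrist")
cv2.imwrite(f"pics/{n}.png",p); np.savez(f"pics/{n}.npz",d=d,**c)
T=R.from_quat(s["eef_rot"]).as_matrix()
print(s["clock"],s["eef_pos"],T[:,0],T[:,1],s["gripper_width"],s["wrist_force"])
E
python3 snap.py w1
```

```text
2.1 [0.47531565 0.2725314  0.36202163] [-4.94243266e-01  8.69323642e-01 -1.47359465e-05] [ 8.69323523e-01  4.94243190e-01 -5.30871520e-04] 0.500624145727863 [-0.18152725 -0.73218908 -0.00884024]
```

View pics/w1.png

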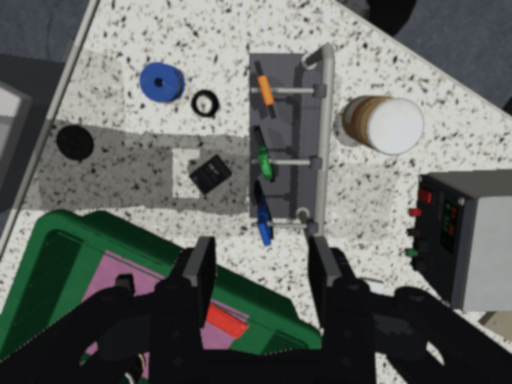

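The wrist view shows the orange handle at (266,90), green at (264,163) and blue at (264,225), with the bar at u≈320. The handles look slightly yawed.

```bash
cat > rk.py <<'E'
import sys
from h import *
for n in sys.argv[1:]:
    z=np.load(f"pics/{n}.npz"); w=cloud(z["d"],z); im=cv2.imread(f"pics/{n}.png"); hsv=cv2.cvtColor(im,cv2.COLOR_BGR2HSV).astype(int)
    for k,(lo,hi) in dict(o=(5,20),g=(45,85),b=(100,125)).items():
        m=(hsv[...,0]>=lo)&(hsv[...,0]<=hi)&(hsv[...,1]>120)&(hsv[...,2]>50)&(w[...,2]>.155)&(w[...,2]<.2)
        m[:,:235]=0;m[:,340:]=0
        s=w[m]; zt=np.percentile(s[:,2],90); t=m&(w[...,2]>zt-.012); 
        rc=cv2.minAreaRect(w[t][:,:2].astype(np.float32)); px=np.argwhere(t).mean(0)[::-1]
        print(n,k,m.sum(),t.sum(),"ztop",zt.round(4),"mean",w[t].mean(0).round(4),"rect",np.round(rc[0],4),np.round(rc[1],4),round(rc[2],1),px.round(1))
    m=(w[...,2]>.135)&(w[...,2]<.165); m[:,:305]=0; m[:,335:]=0
    s=w[m][:,:2]; mu=s.mean(0); u,S,V=np.linalg.svd(s-mu,full_matrices=False); print("bar",mu,np.degrees(np.arctan2(V[0,1],V[0,0])),m.sum(),w[m][:,2].max())
E
python3 rk.py w1
```

```text
w1 o 277 277 ztop 0.1766 mean [0.4419 0.3384 0.1753] rect [0.4421 0.3383] [0.0086 0.0258] 47.3 [265.4  90. ]
w1 g 241 222 ztop 0.1766 mean [0.4753 0.2787 0.175 ] rect [0.4758 0.2778] [0.0081 0.025 ] 47.3 [264.7 165.3]
w1 b 228 189 ztop 0.1765 mean [0.5085 0.219  0.1743] rect [0.5095 0.2177] [0.0069 0.0233] 47.9 [263.9 231.5]
bar [0.51503628 0.32344254] -61.12329799558651 2689 0.1591790911696636
```

>>> send_rows:
  moves:
    - [0.5, -0.011, -0.011, 0, 0]
    - [0.5, -0.011, -0.011, 0, 0]
    - [0.5, -0.011, -0.011, 0, 0]
    - [0.5, -0.011, -0.011, 0, 0]
    - [0.5, -0.011, -0.011, 0, 0]
    - [0.5, 0, 0, 0, 0]
    - [0.5, 0, 0, 0, 0]
    - [0.5, 0, 0, 0, 0]

```text
clock: 2.82
eef_pos: [0.4545, 0.198, 0.3623]
eef_rot: [0.504, 0.864, 0.0, -0.0]
wrist_force: [0.9, 1.1, 0.1]
gripper_width: 0.497
grasp_force: 0.0
```

```bash
python3 snap.py w2; python3 rk.py w2
```

```text
2.8167 [0.45454103 0.19802038 0.36230595] [-4.92302828e-01  8.70423984e-01  1.18481921e-04] [8.70423990e-01 4.92302813e-01 1.36546738e-04] 0.49722814263097737 [0.88415424 1.10046006 0.05782017]
w2 o 459 384 ztop 0.1765 mean [0.4416 0.3372 0.1744] rect [0.4422 0.3378] [0.0087 0.0251] 48.0 [329.   23.6]
w2 g 321 284 ztop 0.1768 mean [0.4751 0.2768 0.1748] rect [0.4758 0.2769] [0.0082 0.0259] 48.3 [324.  107.7]
w2 b 267 233 ztop 0.1768 mean [0.508  0.2171 0.1747] rect [0.5091 0.2165] [0.0083 0.024 ] 46.3 [319.5 180.5]
bar [0.47011195 0.28228885] -58.65767922963141 622 0.16497963083638084
```

```bash
python3 - <<'E'
from h import *
from plant import get_calibration
for n in ["top","side"]:
    w=cloud(np.load(f"pics/{n}0.npy"),get_calibration(n)).reshape(-1,3)
    dxy=np.linalg.norm(w[:,:2]-[.555,-.345],axis=1); m=(w[:,2]>.2)&(w[:,2]<1)&(w[:,1]<0)&(dxy<.4)&(w[:,0]>.2)
    o=np.argsort(dxy[m])[::max(1,m.sum()//12)]; print(n,m.sum()); print(np.c_[w[m][o],dxy[m][o]].round(3))
E
```

```text
top 8877
[[ 0.621 -0.392  0.416  0.081]
 [ 0.643 -0.426  0.448  0.12 ]
 [ 0.677 -0.424  0.453  0.145]
 [ 0.618 -0.5    0.435  0.168]
 [ 0.665 -0.5    0.443  0.19 ]
 [ 0.756 -0.283  0.41   0.211]
 [ 0.665 -0.557  0.41   0.239]
 [ 0.804 -0.25   0.413  0.267]
 [ 0.765 -0.541  0.298  0.287]
 [ 0.859 -0.208  0.499  0.333]
 [ 0.701 -0.662  0.264  0.349]
 [ 0.703 -0.688  0.426  0.373]
 [ 0.729 -0.705  0.57   0.4  ]]
side 5269
[[ 0.623 -0.384  0.414  0.078]
 [ 0.68  -0.362  0.383  0.126]
 [ 0.618 -0.498  0.434  0.166]
 [ 0.617 -0.534  0.392  0.199]
 [ 0.62  -0.559  0.371  0.224]
 [ 0.751 -0.502  0.268  0.251]
 [ 0.764 -0.549  0.249  0.292]
 [ 0.704 -0.65   0.372  0.34 ]
 [ 0.705 -0.663  0.306  0.352]
 [ 0.704 -0.678  0.302  0.365]
 [ 0.709 -0.688  0.447  0.376]
 [ 0.704 -0.703  0.286  0.388]
 [ 0.707 -0.715  0.557  0.4  ]]
```

>>> send_rows:
  moves:
    - [0.5, -0.0293, -0.0133, 0.002, 0]
    - [0.5, -0.0293, -0.0133, 0.002, 0]
    - [0.5, -0.0293, -0.0133, 0.002, 0]
    - [0.5, -0.0293, -0.0133, 0.002, 0]
    - [0.5, -0.0293, -0.0133, 0.002, 0]
    - [0.5, -0.0293, -0.0133, 0.002, 0]
    - [0.5, -0.0293, -0.0133, 0.002, 0]
    - [0.5, -0.0293, -0.0133, 0.002, 0]

```text
clock: 3.53
eef_pos: [0.477, -0.0599, 0.3461]
eef_rot: [0.504, 0.864, 0.0, -0.0]
wrist_force: [0.8, 0.1, -1.1]
gripper_width: 0.496
grasp_force: 0.0
```

>>> send_rows:
  moves:
    - [0.5, -0.0293, -0.0133, 0.002, 0]
    - [0.5, -0.0293, -0.0133, 0.002, 0]
    - [0.5, -0.0293, -0.0133, 0.002, 0]
    - [0.5, -0.0293, -0.0133, 0.002, 0]
    - [0.5, -0.0293, -0.0133, 0.002, 0]
    - [0.5, -0.0293, -0.0133, 0.002, 0]
    - [0.5, -0.0293, -0.0133, 0.002, 0]
    - [0.5, -0.0293, -0.0133, 0.002, 0]

```text
clock: 4.2
eef_pos: [0.4996, -0.3165, 0.3298]
eef_rot: [0.504, 0.864, 0.0, -0.0]
wrist_force: [0.2, 0.4, 0.7]
gripper_width: 0.501
grasp_force: 0.0
```

>>> send_rows:
  moves:
    - [0.5, 0, 0, 0, -0.111]
    - [0.5, 0, 0, 0, -0.111]
    - [0.5, 0, 0, 0, -0.111]
    - [0.5, 0, 0, 0, -0.111]
    - [0.5, 0, 0, 0, 0]
    - [0.5, 0, 0, 0, 0]
    - [0.5, 0, 0, 0, 0]
    - [0.5, 0, 0, 0, 0]

```text
clock: 4.87
eef_pos: [0.4993, -0.3151, 0.3302]
eef_rot: [0.303, 0.953, 0.0, -0.0]
wrist_force: [-0.4, 0.1, -0.5]
gripper_width: 0.5
grasp_force: 0.0
```

```bash
python3 snap.py s1
```

```text
4.8667 [ 0.49925332 -0.31511145  0.33020711] [-8.16213671e-01  5.77750139e-01  1.44625762e-04] [ 5.77750145e-01  8.16213679e-01 -1.01002983e-06] 0.5002861296397731 [-0.37415474  0.09074774 -0.46803487]
```

View pics/s1.png

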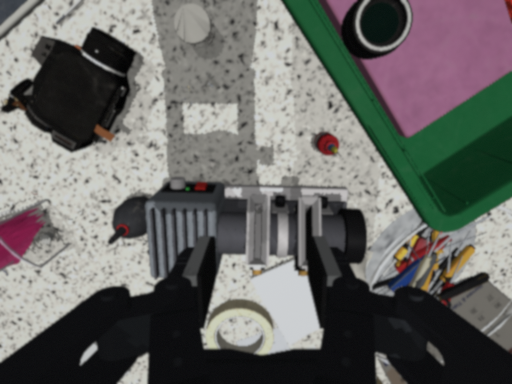

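The source axis runs almost horizontally across the image. The lamp box is at about (185,230), the lamp-side lips at u 248-268, the output-side lips at u 298-320 (rows 192-262), and the tube at (350,235).

```bash
cat > src.py <<'E'
import sys
from h import *
from scipy.optimize import least_squares
z=np.load(f"pics/{sys.argv[1]}.npz"); w=cloud(z["d"],z); im=cv2.imread(f"pics/{sys.argv[1]}.png")
def loc(p,O,yaw): c,s=np.cos(yaw),np.sin(yaw); return (p-[O[0],O[1],0])@np.array([[c,-s,0],[s,c,0],[0,0,1]])
def toslot(l,y0): c,s=np.cos(np.pi/6),.5; return np.stack([l[...,0]*c+(l[...,2]-.088)*s, l[...,1]-y0, -l[...,0]*s+(l[...,2]-.088)*c],-1)
if __name__=="__main__":
    O=np.array(eval(sys.argv[2])); yaw=np.radians(float(sys.argv[3]))
    for it in range(4):
        l=loc(w,O,yaw); out=[]
        for y0 in (-.028,.028):
            q=toslot(l,y0); m=(abs(q[...,2]-.039)<.0025)&(abs(q[...,0])<.046)&(abs(q[...,1])<.018)
            s=q[m]; L=l[m]
            P=np.polyfit(s[:,0],s[:,1],1)
            out.append((y0,m.sum(),np.percentile(s[:,0],[1,99]),np.percentile(s[:,1],[2,98]),P[0]))
        dy=np.mean([np.mean(o[3]) for o in out]); dx=np.mean([np.mean(o[2]) for o in out])/np.cos(np.pi/6)
        dyaw=np.mean([o[4] for o in out])*np.cos(np.pi/6)*0.5
        R2=np.array([[np.cos(yaw),-np.sin(yaw)],[np.sin(yaw),np.cos(yaw)]])
        print("O",O.round(4),"yaw",np.degrees(yaw).round(2)); [print("  ",o) for o in out]
        O=O+R2@[dx*.7,dy]; yaw+=dyaw
    l=loc(w,O,yaw); m=(abs(l[...,2]-.127)<.003)&(l[...,1]<-.07)&(abs(l[...,0])<.06)&(l[...,1]>-.16); b=l[m]
    print("box",m.sum(),b[:,2].mean(),np.percentile(b,[1,99],axis=0)[:,:2])
    e=b[(b[:,1]>-.14)&(b[:,1]<-.085)]; k=[ (yy,e[abs(e[:,1]-yy)<.002][:,0].min()) for yy in np.arange(-.138,-.085,.006)]; print("box -x edge slope deg",np.degrees(np.polyfit(*np.array(k).T,1)[0]),np.mean([a[1] for a in k]))
E
python3 src.py s1 "[0.555,-0.35]" -35.3
python3 - <<'E'
import cv2;im=cv2.imread("pics/s1.png")[170:290,140:380];cv2.imwrite("pics/s1c.png",cv2.resize(im,None,fx=3.3,fy=3.3,interpolation=cv2.INTER_CUBIC))
E
```

```text
Traceback (most recent call last):
  File "src.py", line 14, in <module>
    P=np.polyfit(s[:,0],s[:,1],1)
TypeError: expected non-empty vector for x
```

View pics/s1c.png

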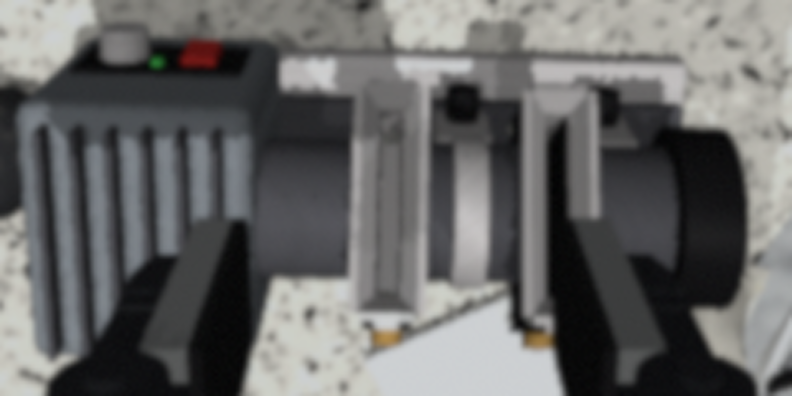

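The crop shows the lamp-side mouth around full-frame (258,229), with lips spanning u 248-268, and the output-side mouth at u 298-322. The right finger partly covers the output mouth.

```bash
python3 - <<'E'
import sys; sys.argv=["x","s1"]
from src import *
# lip top corners in crop px
for n,(a,b) in dict(L_tl=(356,84),L_tr=(428,86),L_bl=(352,310),L_br=(422,312),R_tl=(526,92),R_tr=(598,92),box=(130,150),boxc=(200,150)).items():
    u,v=round(140+a/3.3),round(170+b/3.3); print(n,u,v,np.nanmedian(w[v-1:v+2,u-1:u+2].reshape(-1,3),0).round(4))
print(w[229,240:340,:][::2].round(3).tolist())
E
```

```text
L_tl 248 195 [ 0.5406 -0.3665  0.0156]
L_tr 270 196 [ 0.5594 -0.3431  0.0155]
L_bl 247 264 [ 0.5735 -0.3866  0.1383]
L_br 268 265 [ 0.6516 -0.4088  0.001 ]
R_tl 299 198 [ 0.5562 -0.3044  0.1034]
R_tr 321 198 [ 0.5941 -0.2863  0.0412]
box 179 215 [ 0.4928 -0.4188  0.1177]
boxc 201 215 [ 0.5066 -0.3995  0.1171]
[[0.547, -0.378, 0.108], [0.548, -0.376, 0.109], [0.549, -0.374, 0.108], [0.551, -0.373, 0.108], [0.547, -0.367, 0.123], [0.549, -0.365, 0.12], [0.552, -0.365, 0.117], [0.556, -0.365, 0.109], [0.575, -0.377, 0.056], [0.576, -0.374, 0.058], [0.577, -0.373, 0.057], [0.559, -0.356, 0.114], [0.559, -0.354, 0.117], [0.559, -0.351, 0.122], [0.56, -0.349, 0.121], [0.566, -0.351, 0.108], [0.567, -0.349, 0.108], [0.569, -0.347, 0.108], [0.57, -0.345, 0.107], [0.571, -0.343, 0.11], [0.572, -0.341, 0.109], [0.574, -0.34, 0.108], [0.575, -0.337, 0.11], [0.576, -0.335, 0.111], [0.577, -0.334, 0.109], [0.579, -0.332, 0.107], [0.581, -0.331, 0.107], [0.582, -0.329, 0.107], [0.583, -0.327, 0.107], [0.579, -0.323, 0.12], [0.58, -0.321, 0.121], [0.583, -0.32, 0.118], [0.586, -0.319, 0.113], [0.606, -0.323, 0.069], [0.6, -0.319, 0.086], [0.596, -0.315, 0.1], [0.592, -0.312, 0.112], [0.592, -0.31, 0.114], [0.592, -0.308, 0.117], [0.592, -0.306, 0.119], [0.593, -0.304, 0.121], [0.6, -0.303, 0.107], [0.602, -0.301, 0.106], [0.603, -0.3, 0.106], [0.604, -0.298, 0.107], [0.606, -0.296, 0.107], [0.607, -0.294, 0.107], [0.609, -0.292, 0.106], [0.61, -0.29, 0.105], [0.61, -0.289, 0.108]]
```

```bash
python3 src.py s1 "[0.5885,-0.348]" -35.3
```

```text
O [ 0.5885 -0.348 ] yaw -35.3
   (-0.028, np.int64(784), array([-0.04115549,  0.03706995]), array([-0.01301295,  0.01172122]), np.float64(-0.0194077682359002))
   (0.028, np.int64(533), array([-0.03932671,  0.0370958 ]), array([-0.01298327,  0.01156574]), np.float64(-0.16267851729851207))
O [ 0.5871 -0.3478] yaw -37.56
   (-0.028, np.int64(691), array([-0.03916418,  0.03903648]), array([-0.01299134,  0.01131929]), np.float64(0.014356181536475362))
   (0.028, np.int64(525), array([-0.03928509,  0.03754351]), array([-0.01345492,  0.01062288]), np.float64(-0.13367977732601324))
O [ 0.5861 -0.3485] yaw -39.04
   (-0.028, np.int64(649), array([-0.03808896,  0.03991593]), array([-0.01269457,  0.01226647]), np.float64(0.03634824086668097))
   (0.028, np.int64(536), array([-0.039532  ,  0.03740044]), array([-0.01333957,  0.01097765]), np.float64(-0.11553143995221489))
O [ 0.5856 -0.349 ] yaw -40.02
   (-0.028, np.int64(615), array([-0.03758347,  0.04033575]), array([-0.01254686,  0.01301675]), np.float64(0.0411686506995784))
   (0.028, np.int64(553), array([-0.03985795,  0.03711713]), array([-0.01332792,  0.01120923]), np.float64(-0.10451600179770346))
box 988 0.12695643390633754 [[-0.03339699 -0.14082677]
 [ 0.04693078 -0.0822529 ]]Traceback (most recent call last):
  File "src.py", line 23, in <module>
    e=b[(b[:,1]>-.14)&(b[:,1]<-.085)]; k=[ (yy,e[abs(e[:,1]-yy)<.002][:,0].min()) for yy in np.arange(-.138,-.085,.006)]; print("box -x edge slope deg",np.degrees(np.polyfit(*np.array(k).T,1)[0]),np.mean([a[1] for a in k]))
                                               ~~~~~~~~~~~~~~~~~~~~~~~~~~~~~~~^^
    return umr_minimum(a, axis, None, out, keepdims, initial, where)
ValueError: zero-size array to reduction operation minimum which has no identity
```

>>> send_rows:
  moves:
    - [0, -0.007, 0.002, 0, 0]
    - [0, -0.007, 0.002, 0, 0]
    - [0, -0.007, 0.002, 0, 0]
    - [0, -0.007, 0.002, 0, 0]
    - [0, 0, 0, 0, 0]
    - [0, 0, 0, 0, 0]
    - [0, 0, 0, 0, 0]
    - [0, 0, 0, 0, 0]

```text
clock: 5.58
eef_pos: [0.5265, -0.3248, 0.3304]
eef_rot: [0.302, 0.953, 0.0, 0.0]
wrist_force: [0.0, 0.4, -0.6]
gripper_width: 1.0
grasp_force: 0.0
```

```bash
python3 snap.py s2; cat > src2.py <<'E'
import sys
from src import *
from scipy.optimize import minimize
def fit(n):
    z=np.load(f"pics/{n}.npz"); w=cloud(z["d"],z); O=np.array([.587,-.348]); yaw=np.radians(-35.3)
    for it in range(6):
        l=loc(w,O,yaw); sl=[];my=[];mx=[]
        for y0 in (-.028,.028):
            q=toslot(l,y0); m=(abs(q[...,2]-.039)<.002)&(abs(q[...,0])<.046)&(abs(q[...,1])<.018); s=q[m]
            b=[]
            for x in np.arange(-.03,.031,.004):
                t=s[abs(s[:,0]-x)<.003][:,1]
                if len(t)>5 and t.max()>.008 and t.min()<-.008: b.append((x,(np.percentile(t,3)+np.percentile(t,97))/2))
            P=np.polyfit(*np.array(b).T,1); sl.append(P[0]); my.append(P[1]); mx.append(np.mean(np.percentile(s[:,0],[1,99])))
        M=np.array([[np.cos(yaw),-np.sin(yaw)],[np.sin(yaw),np.cos(yaw)]])
        if it==5: print(n,"O",O.round(4),"yaw",np.degrees(yaw).round(2),"slopes",np.round(sl,4),"my",np.round(my,4),"mx",np.round(mx,4),len(b))
        O=O+M@[np.mean(mx),np.mean(my)]; yaw+=np.mean(sl)*.866*.7
    # horizontal tube/rail check: box top height, mean lip height
    q=toslot(loc(w,O,yaw),-.028)
    m=(abs(q[...,0])<.028)&(abs(q[...,1])<.016)&(q[...,2]>.03); print("rim z 98pct", np.percentile(q[m][:,2],[90,98]))
for n in sys.argv[1:]: fit(n)
E
python3 src2.py s2
```

```text
5.5833 [ 0.52645323 -0.32479425  0.33036473] [-8.17432152e-01  5.76024892e-01 -2.81588011e-05] [5.76024892e-01 8.17432152e-01 9.44684991e-06] 0.9996802417224948 [ 0.04790155  0.36144253 -0.60585848]
s2 O [ 0.5865 -0.3479] yaw -36.59 slopes [-0.0019  0.0008] my [ 0.     -0.0001] mx [-0.0001  0.0001] 16
rim z 98pct [0.03948833 0.04025007]
```

>>> send_rows:
  moves:
    - [0.6, 0.0243, 0.0289, 0, 0]
    - [0.6, 0.0243, 0.0289, 0, 0]
    - [0.6, 0.0243, 0.0289, 0, 0]
    - [0.6, 0.0243, 0.0289, 0, 0]
    - [0.6, 0.0243, 0.0289, 0, 0]
    - [0.6, 0.0243, 0.0289, 0, 0]
    - [0.6, 0.0243, 0.0289, 0, 0]
    - [0.6, 0.0243, 0.0289, 0, 0]

```text
clock: 6.3
eef_pos: [0.5001, -0.0222, 0.3306]
eef_rot: [0.302, 0.953, 0.0, 0.0]
wrist_force: [1.0, 0.1, -1.0]
gripper_width: 0.401
grasp_force: 0.0
```

>>> send_rows:
  moves:
    - [0.6, 0.0243, 0.0289, 0, 0]
    - [0.6, 0.0243, 0.0289, 0, 0]
    - [0.6, 0.0243, 0.0289, 0, 0]
    - [0.6, 0.0243, 0.0289, 0, 0]
    - [0.6, 0.0243, 0.0289, 0, 0]
    - [0.6, 0.0243, 0.0289, 0, 0]
    - [0.6, 0.0243, 0.0289, 0, 0]
    - [0.6, 0.0243, 0.0289, 0, 0]

```text
clock: 6.97
eef_pos: [0.4744, 0.2788, 0.3306]
eef_rot: [0.302, 0.953, 0.0, 0.0]
wrist_force: [0.8, -0.3, -0.1]
gripper_width: 0.4
grasp_force: 0.0
```

>>> send_rows:
  moves:
    - [0.6, 0, 0, 0, 0.063]
    - [0.6, 0, 0, 0, 0.063]
    - [0.6, 0, 0, 0.02, 0]
    - [0.6, 0, 0, 0.02, 0]
    - [0.6, 0, 0, 0.02, 0]
    - [0.6, 0, 0, 0.02, 0]
    - [0.6, 0, 0, 0, 0]
    - [0.6, 0, 0, 0, 0]

```text
clock: 7.63
eef_pos: [0.4749, 0.277, 0.2504]
eef_rot: [0.362, 0.932, -0.0, -0.0]
wrist_force: [-0.5, -0.7, 0.3]
gripper_width: 0.396
grasp_force: 0.0
```

```bash
python3 snap.py g1; cat > go.py <<'E'
# shift in tool axes from the present pose to a world TCP; turn to bring tool y to an angle
import sys; from h import *; from plant import r
s=r.get_state(); T=R.from_quat(s["eef_rot"]).as_matrix(); P=np.array(eval(sys.argv[1]))
a=np.degrees(np.arctan2(T[1,1],T[0,1]))
print("now",s["eef_pos"].round(4),"tool d",(T.T@(P-s["eef_pos"])).round(4),"ang",a.round(2),"F",s["wrist_force"].round(1),"w",round(s["gripper_width"],3),"g",s["grasp_force"],"t",s["clock"])
if len(sys.argv)>2: print("spin",np.radians(a-float(sys.argv[2])).round(4))
E
python3 rk.py g1; python3 go.py "[.4758,.2773,.173]" 47.6
```

```text
7.6333 [0.47492735 0.27698841 0.25040164] [-7.38558125e-01  6.74189726e-01  3.32149204e-04] [ 0.67418926  0.73855806 -0.00091193] 0.39611056156511826 [-0.50051972 -0.66965024  0.30415915]
g1 o 740 683 ztop 0.1766 mean [0.4414 0.3382 0.175 ] rect [0.4417 0.3384] [0.0083 0.0254] 48.9 [300.5 103.4]
g1 g 497 454 ztop 0.1766 mean [0.4746 0.2787 0.1751] rect [0.4757 0.2778] [0.0064 0.0255] 47.6 [263.  209.3]
g1 b 128 88 ztop 0.1755 mean [0.5088 0.222  0.1719] rect [0.5111 0.2198] [0.0016 0.0227] 48.6 [235.8 293.9]
bar [0.50288177 0.3101435 ] -38.582120863762135 780 0.15908281390088516
now [0.4753 0.2772 0.2515] tool d [-0.0003  0.0003  0.0785] ang 47.61 F [-1.   0.1  1.2] w 0.398 g 0.0 t 7.6833
spin 0.0001
```

>>> send_rows:
  moves:
    - [0.6, 0, 0, 0.015, 0]
    - [0.6, 0, 0, 0.015, 0]
    - [0.6, 0, 0, 0.015, 0]
    - [0.6, 0, 0, 0.015, 0]
    - [0.6, 0, 0, 0.012, 0]
    - [0.6, 0, 0, 0.006, 0]
    - [0.6, 0, 0, 0, 0]
    - [0.6, 0, 0, 0, 0]

```text
clock: 8.35
eef_pos: [0.4755, 0.2773, 0.1735]
eef_rot: [0.362, 0.932, 0.0, 0.0]
wrist_force: [0.6, 0.4, 0.3]
gripper_width: 0.398
grasp_force: 0.0
```

>>> send_rows:
  moves:
    - [0.8, 0, 0, 0, 0]
    - [0.9, 0, 0, 0, 0]
    - [1, 0, 0, 0, 0]
    - [1, 0, 0, 0, 0]
    - [1, 0, 0, 0, 0]
    - [1, 0, 0, 0, 0]
    - [1, 0, 0, 0, 0]
    - [1, 0, 0, 0, 0]
  grip_force: 40

```text
clock: 9.02
eef_pos: [0.4755, 0.2773, 0.1732]
eef_rot: [0.362, 0.932, 0.001, 0.001]
wrist_force: [-0.6, -0.2, 6.1]
gripper_width: 0.084
grasp_force: 43.0
```

```bash
python3 go.py "[.4758,.2773,.182]" 29.3; python3 -c "
import numpy as np
for a in(47.6,):
    a=np.radians(a);b=np.radians(209.2);print('rack -x in tool',np.cos(b)*np.sin(a)-np.sin(b)*np.cos(a),np.cos(b-a))"
```

```text
now [0.4755 0.2773 0.1732] tool d [-0.0003  0.0002 -0.0088] ang 47.61 F [-0.6 -0.2  6.1] w 0.084 g 43.03983986377716 t 9.0167
spin 0.3196
rack -x in tool -0.3156490369471028 -0.9488760116444964
```

>>> send_rows:
  moves:
    - [1, 0, 0, -0.003, 0]
    - [1, 0, 0, -0.003, 0]
    - [1, 0, 0, -0.003, 0]
    - [1, 0, 0, 0, 0]
    - [1, 0, 0, 0, 0]
    - [1, 0.0016, -0.0047, 0, 0]
    - [1, 0.0016, -0.0047, 0, 0]
    - [1, 0.0016, -0.0047, 0, 0]

```text
clock: 9.68
eef_pos: [0.4614, 0.2696, 0.181]
eef_rot: [0.362, 0.932, -0.0, -0.0]
wrist_force: [0.1, -0.8, -1.3]
gripper_width: 0.081
grasp_force: 42.1
```

>>> send_rows:
  moves:
    - [1, 0.0032, -0.0095, 0, 0]
    - [1, 0.0032, -0.0095, 0, 0]
    - [1, 0.0032, -0.0095, 0, 0]
    - [1, 0.0032, -0.0095, 0, 0]
    - [1, 0.0032, -0.0095, 0, 0]
    - [1, 0, 0, 0, 0]
    - [1, 0, 0, 0, 0]
    - [1, 0, 0, 0, 0]

```text
clock: 10.35
eef_pos: [0.4185, 0.2458, 0.1814]
eef_rot: [0.362, 0.932, 0.0, 0.0]
wrist_force: [0.1, -0.2, -0.6]
gripper_width: 0.087
grasp_force: 42.1
```

```bash
python3 snap.py g2
```

```text
10.35 [0.41847936 0.2457532  0.18143306] [-7.38582176e-01  6.74163434e-01 -1.83108183e-04] [6.74163326e-01 7.38582174e-01 4.26419036e-04] 0.08685780952844904 [ 0.09100653 -0.18774957 -0.56029976]
```

View pics/g2.png

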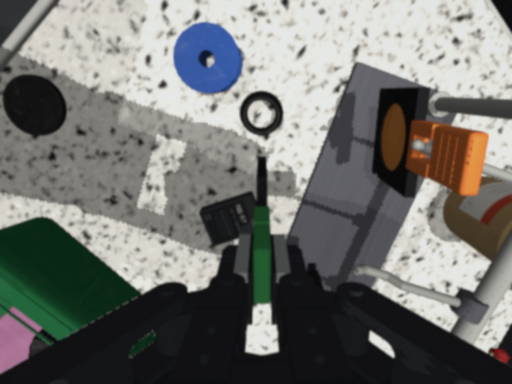

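Green is in the jaws and square to them (handle at u≈262, rows 205-300). Amber still hangs at (445,155).

```bash
cat > hand.py <<'E'
# handle in hand: points in tool frame from wrist depth
import sys; from h import *; from plant import r
n=sys.argv[1]; lo,hi=(45,85) if sys.argv[2]=="g" else (100,125)
z=np.load(f"pics/{n}.npz"); w=cloud(z["d"],z); s=r.get_state(); T=R.from_quat(s["eef_rot"]).as_matrix()
t=(w-s["eef_pos"])@T; hsv=cv2.cvtColor(cv2.imread(f"pics/{n}.png"),cv2.COLOR_BGR2HSV).astype(int)
m=(hsv[...,0]>=lo)&(hsv[...,0]<=hi)&(hsv[...,1]>100)&(hsv[...,2]>40)&(np.linalg.norm(t,axis=-1)<.05)&(abs(t[...,1])<.007)
q=t[m]; print(m.sum(),"min",q.min(0).round(4),"max",q.max(0).round(4))
top=q[q[:,2]<q[:,2].min()+ (.003 if len(sys.argv)<4 else .03)]; print("top face",len(top),top.mean(0).round(4),np.percentile(top[:,0],[1,99]).round(4))
# upper edge profile: lowest tool z per x bin -> tilt
b=[(x,np.percentile(q[abs(q[:,0]-x)<.0015][:,2],3)) for x in np.arange(-.018,.019,.002) if (abs(q[:,0]-x)<.0015).sum()>4]
print(np.round(b,4).tolist())
E
python3 hand.py g2 g
```

```text
1595 min [-0.0122 -0.0038 -0.0046] max [0.0132 0.0039 0.0483]
top face 864 [ 0.0006  0.0001 -0.0025] [-0.0113  0.0125]
[[-0.012, -0.0035], [-0.01, -0.0035], [-0.008, -0.0036], [-0.006, -0.0035], [-0.004, -0.0034], [-0.002, -0.0035], [-0.0, -0.0037], [0.002, -0.0038], [0.004, -0.0037], [0.006, -0.0035], [0.008, -0.0034], [0.01, -0.0033], [0.012, -0.0027], [0.014, -0.0013]]
```

>>> send_rows:
  moves:
    - [1, 0, 0, -0.0185, 0]
    - [1, 0, 0, -0.0185, 0]
    - [1, 0, 0, -0.0185, 0]
    - [1, 0, 0, -0.0185, 0]
    - [1, 0, 0, -0.0185, 0]
    - [1, 0, 0, -0.0185, 0]
    - [1, 0, 0, -0.0185, 0]
    - [1, 0, 0, -0.0185, 0]

```text
clock: 11.07
eef_pos: [0.4184, 0.2457, 0.3301]
eef_rot: [0.362, 0.932, -0.0, -0.0]
wrist_force: [-0.5, 1.0, -1.3]
gripper_width: 0.083
grasp_force: 42.1
```

>>> send_rows:
  moves:
    - [1, -0.0286, -0.0225, 0, 0]
    - [1, -0.0286, -0.0225, 0, 0]
    - [1, -0.0286, -0.0225, 0, 0]
    - [1, -0.0286, -0.0225, 0, 0]
    - [1, -0.0286, -0.0225, 0, 0]
    - [1, -0.0286, -0.0225, 0, 0]
    - [1, -0.0286, -0.0225, 0, 0]
    - [1, -0.0286, -0.0225, 0, 0]

```text
clock: 11.73
eef_pos: [0.4661, -0.0434, 0.3294]
eef_rot: [0.362, 0.932, 0.0, 0.0]
wrist_force: [0.5, 0.3, -0.6]
gripper_width: 0.085
grasp_force: 42.1
```

>>> send_rows:
  moves:
    - [1, -0.0286, -0.0225, 0, 0]
    - [1, -0.0286, -0.0225, 0, 0]
    - [1, -0.0286, -0.0225, 0, 0]
    - [1, -0.0286, -0.0225, 0, 0]
    - [1, -0.0286, -0.0225, 0, 0]
    - [1, -0.0286, -0.0225, 0, 0]
    - [1, -0.0286, -0.0225, 0, 0]
    - [1, -0.0286, -0.0225, 0, -0.101]

```text
clock: 12.4
eef_pos: [0.5137, -0.3308, 0.329]
eef_rot: [0.315, 0.949, 0.0, -0.0]
wrist_force: [-0.4, -0.1, -0.6]
gripper_width: 0.083
grasp_force: 42.2
```

```bash
cat > clear.py <<'E'
from h import *; from plant import read_camera,get_calibration
from scipy.spatial import cKDTree
c={n:get_calibration(n) for n in("top","side")}; d0={n:np.load(f"pics/{n}0.npy") for n in c}; obs=[];arm=[]
for n in c:
    w=cloud(d0[n],c[n]); m=(w[...,2]>.22)&(w[...,0]>.45)&(w[...,1]<-.1)&(w[...,2]<.7); obs.append(w[m])
    p,d=read_camera(n); w=cloud(d,c[n]); m=(d>0)&(d<d0[n]-.01)&(w[...,0]>.4)&(w[...,1]<-.15)&(w[...,2]>.2); arm.append(w[m])
obs=np.vstack(obs);arm=np.vstack(arm); D,i=cKDTree(obs).query(arm); k=D.argmin(); print("min clearance",D[k].round(4),"arm",arm[k].round(3),"shade",obs[i[k]].round(3))
E
python3 clear.py; python3 go.py "[.5137,-.3287,.25]" 53.4
```

```text
min clearance 0.0008 arm [ 0.63  -0.564  0.39 ] shade [ 0.629 -0.563  0.39 ]
now [ 0.5134 -0.3331  0.3273] tool d [0.0022 0.0038 0.0773] ang 53.46 F [-0.2  0.8 -0.7] w 0.083 g 42.14262843132019 t 12.5
spin 0.001
```

```bash
sed -i 's/w=cloud(d,c\[n\]); m=(d>0)&(d<d0\[n\]-.01)/w=cloud(d,c[n]); m=cv2.erode(((d>0)\&(d<d0[n]-.04)).astype(np.uint8),np.ones((3,3)))>0; m\&=(d>0)/; s/k=D.argmin()/k=D.argmin(); print(len(arm),arm.max(0))/' clear.py; python3 clear.py
```

```text
4946 [ 0.56577452 -0.17965219  0.62118915]
min clearance 0.1109 arm [ 0.513 -0.366  0.448] shade [ 0.604 -0.42   0.417]
```

>>> send_rows:
  moves:
    - [1, -0.0115, 0.0009, 0, 0]
    - [1, -0.0115, 0.0009, 0, 0]
    - [1, -0.0115, 0.0009, 0, 0]
    - [1, -0.0116, 0.001, 0, 0]
    - [1, 0, 0, 0.025, 0]
    - [1, 0, 0, 0.025, 0]
    - [1, 0, 0, 0.025, 0]
    - [1, 0, 0, 0, 0]

```text
clock: 13.27
eef_pos: [0.552, -0.3512, 0.2494]
eef_rot: [0.314, 0.949, 0.001, -0.004]
wrist_force: [-0.3, 0.3, -1.6]
gripper_width: 0.087
grasp_force: 42.1
```

```bash
python3 clear.py; python3 go.py "[.5526,-.3576,.2108]" 53.4
```

```text
5320 [ 0.60040739 -0.1652503   0.57681717]
min clearance 0.0536 arm [ 0.564 -0.381  0.405] shade [ 0.612 -0.403  0.413]
now [ 0.553  -0.3523  0.2551] tool d [-0.0028 -0.0045  0.0443] ang 53.42 F [-0.1  0.2  1.5] w 0.081 g 42.12941586971283 t 13.3667
spin 0.0004
```

>>> send_rows:
  moves:
    - [1, -0.0014, -0.0022, 0, 0]
    - [1, -0.0014, -0.0023, 0.005, 0]
    - [1, 0, 0, 0.007, 0]
    - [1, 0, 0, 0.007, 0]
    - [1, 0, 0, 0.007, 0]
    - [1, 0, 0, 0.005, 0]
    - [1, 0, 0, 0, 0]
    - [1, 0, 0, 0, 0]

```text
clock: 14.03
eef_pos: [0.5522, -0.3585, 0.223]
eef_rot: [0.314, 0.949, 0.0, -0.0]
wrist_force: [0.3, 0.1, -0.6]
gripper_width: 0.083
grasp_force: 42.1
```

```bash
python3 go.py "[.5526,-.3576,.2108]" 53.4
```

```text
now [ 0.5522 -0.3585  0.223 ] tool d [0.0002 0.0009 0.0122] ang 53.4 F [ 0.3  0.1 -0.6] w 0.083 g 42.148974537849426 t 14.0333
spin -0.0
```

>>> send_rows:
  moves:
    - [1, 0, 0.0009, 0.002, 0]
    - [1, 0, 0, 0.002, 0]
    - [1, 0, 0, 0.002, 0]
    - [1, 0, 0, 0.002, 0]
    - [1, 0, 0, 0.002, 0]
    - [1, 0, 0, 0.001, 0]
    - [1, 0, 0, 0, 0]
    - [1, 0, 0, 0, 0]
  grip_force: 30

```text
clock: 14.7
eef_pos: [0.5528, -0.3578, 0.2123]
eef_rot: [0.314, 0.949, -0.0, -0.0]
wrist_force: [0.4, 0.7, 0.4]
gripper_width: 0.085
grasp_force: 42.1
```

>>> send_rows:
  moves:
    - [1, 0, 0, 0.001, 0]
    - [1, 0, 0, 0.001, 0]
    - [1, 0, 0, 0.001, 0]
    - [1, 0, 0, 0, 0]
    - [1, 0, 0, 0, 0]
    - [1, 0, 0, 0, 0]
    - [1, 0, 0, 0, 0]
    - [1, 0, 0, 0, 0]

```text
clock: 15.37
eef_pos: [0.5532, -0.3581, 0.2103]
eef_rot: [0.314, 0.949, -0.0, 0.001]
wrist_force: [1.9, -0.7, 5.6]
gripper_width: 0.084
grasp_force: 43.0
```

```bash
python3 go.py "[.5526,-.3576,.2108]" 53.4; python3 - <<'E'
import numpy as np
N=np.array([-48,18.]); p=np.array([26.5,104.8])
pr=None
for t in range(0,35,4):
    a=np.radians(t); P=N+[p[0]*np.cos(a)-p[1]*np.sin(a),p[0]*np.sin(a)+p[1]*np.cos(a)]
    print(t,P.round(1),None if pr is None else ("tool dx",(-(P-pr)[0]).round(2),"dz",(-(P-pr)[1]).round(2))); pr=P
E
```

```text
now [ 0.5532 -0.3581  0.2103] tool d [ 0.0008  0.     -0.0005] ang 53.4 F [ 1.9 -0.7  5.6] w 0.084 g 43.01971077919006 t 15.3667
spin -0.0
0 [-21.5 122.8] None
4 [-28.9 124.4] ('tool dx', np.float64(7.38), 'dz', np.float64(-1.59))
8 [-36.3 125.5] ('tool dx', np.float64(7.47), 'dz', np.float64(-1.07))
12 [-43.9 126. ] ('tool dx', np.float64(7.52), 'dz', np.float64(-0.55))
16 [-51.4 126. ] ('tool dx', np.float64(7.55), 'dz', np.float64(-0.03))
20 [-58.9 125.5] ('tool dx', np.float64(7.53), 'dz', np.float64(0.5))
24 [-66.4 124.5] ('tool dx', np.float64(7.48), 'dz', np.float64(1.03))
28 [-73.8 123. ] ('tool dx', np.float64(7.39), 'dz', np.float64(1.54))
32 [-81.1 120.9] ('tool dx', np.float64(7.26), 'dz', np.float64(2.06))
```

>>> send_rows:
  moves:
    - [1, 0.0037, 0, -0.0008, 0]
    - [1, 0.0037, 0, -0.0008, 0]
    - [1, 0.0037, 0, -0.0005, 0]
    - [1, 0.0037, 0, -0.0005, 0]
    - [1, 0, 0, 0, 0]
    - [1, 0, 0, 0, 0]
    - [1, 0, 0, 0, 0]
    - [1, 0, 0, 0, 0]

```text
clock: 16.03
eef_pos: [0.541, -0.349, 0.2125]
eef_rot: [0.314, 0.949, -0.0, 0.0]
wrist_force: [2.0, -1.6, 7.7]
gripper_width: 0.083
grasp_force: 43.6
```

```bash
python3 snap.py t1;python3 hand.py t1 g
```

```text
16.0333 [ 0.54098399 -0.34903673  0.2124901 ] [-8.02812082e-01  5.96231614e-01 -7.89395649e-04] [ 5.96231807e-01  8.02812327e-01 -1.07293379e-05] 0.08257228009945697 [ 1.98017259 -1.55333462  7.69360058]
1459 min [-0.0125 -0.0033 -0.0063] max [0.0123 0.0038 0.0496]
top face 290 [-0.0071  0.0002 -0.004 ] [-0.0119  0.0026]
[[-0.012, -0.0052], [-0.01, -0.0053], [-0.008, -0.0049], [-0.006, -0.005], [-0.004, -0.0043], [-0.002, -0.0042], [-0.0, -0.0038], [0.002, -0.0036], [0.004, -0.0033], [0.006, -0.0029], [0.008, -0.0024], [0.01, -0.002], [0.012, -0.0016]]
```

>>> send_rows:
  moves:
    - [1, 0.0038, 0, -0.0003, 0]
    - [1, 0.0038, 0, -0.0003, 0]
    - [1, 0.0038, 0, 0, 0]
    - [1, 0.0038, 0, 0, 0]
    - [1, 0.0038, 0, 0.0002, 0]
    - [1, 0.0038, 0, 0.0003, 0]
    - [1, 0.0037, 0, 0.0005, 0]
    - [1, 0.0037, 0, 0.0005, 0]

```text
clock: 16.75
eef_pos: [0.5166, -0.3309, 0.2113]
eef_rot: [0.314, 0.949, -0.0, 0.0]
wrist_force: [2.6, -1.5, 4.2]
gripper_width: 0.08
grasp_force: 44.0
```

>>> send_rows:
  moves:
    - [1, 0.0037, 0, 0.0007, 0]
    - [1, 0.0037, 0, 0.0008, 0]
    - [1, 0.0037, 0, 0.001, 0]
    - [1, 0, 0, 0, 0]
    - [1, 0, 0, 0, 0]
    - [1, 0, 0, 0, 0]
    - [1, 0, 0, 0, 0]
    - [1, 0, 0, 0, 0]

```text
clock: 17.42
eef_pos: [0.5076, -0.3243, 0.2087]
eef_rot: [0.314, 0.949, 0.0, -0.0]
wrist_force: [1.3, -0.8, 6.8]
gripper_width: 0.086
grasp_force: 44.6
```

```bash
python3 snap.py t2;python3 hand.py t2 g
```

```text
17.4167 [ 0.50764166 -0.32425036  0.2087043 ] [-8.02828747e-01  5.96209640e-01  2.62384827e-04] [5.96209662e-01 8.02828773e-01 8.30078355e-06] 0.08630391810892345 [ 1.25038089 -0.80963184  6.82770206]
1152 min [-0.0139 -0.0033 -0.0171] max [0.0095 0.0038 0.0036]
top face 3 [-0.0059  0.0037 -0.0168] [-0.0061 -0.0058]
[[-0.014, -0.0099], [-0.012, -0.0105], [-0.01, -0.0105], [-0.008, -0.0093], [-0.006, -0.0087], [-0.004, -0.0073], [-0.002, -0.0061], [-0.0, -0.0052], [0.002, -0.0039], [0.004, -0.0028], [0.006, -0.002], [0.008, -0.0007], [0.01, -0.0001]]
```

View pics/t2.png

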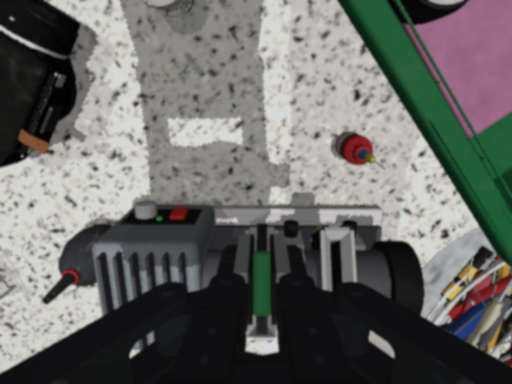

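The handle is tilted about 29° in the jaws with its foot in the lamp-side lips, centred at u≈261, and nothing else has been disturbed. Next I'll follow the lip down into the throat.

>>> send_rows:
  moves:
    - [1, -0.0019, 0, 0.0011, 0]
    - [1, -0.0019, 0, 0.0011, 0]
    - [1, -0.0019, 0, 0.0011, 0]
    - [1, -0.0019, 0, 0.0011, 0]
    - [1, -0.0019, 0, 0.0011, 0]
    - [1, -0.0019, 0, 0.0011, 0]
    - [1, 0, 0, 0, 0]
    - [1, 0, 0, 0, 0]

```text
clock: 18.13
eef_pos: [0.5166, -0.3309, 0.2012]
eef_rot: [0.314, 0.949, 0.0, -0.001]
wrist_force: [0.0, 0.2, -0.5]
gripper_width: 0.08
grasp_force: 43.8
```

```bash
cat > slot.py <<'E'
import sys; from h import *; from plant import r
s=r.get_state(); y0=float(sys.argv[1]); T=R.from_quat(s["eef_rot"]).as_matrix(); yaw=np.radians(-36.6)
ex,ey,ez=np.array([np.cos(yaw),np.sin(yaw),0]),np.array([-np.sin(yaw),np.cos(yaw),0]),np.array([0,0,1.])
sx,sz=.8660*ex+.5*ez,-.5*ex+.866*ez; d=s["eef_pos"]-np.array([.5865,-.3479,.088])-y0*ey
print("TCP slot xyz mm",np.round([1e3*d@sx,1e3*d@ey,1e3*d@sz],1),"F slot",np.round([s["wrist_force"]@a for a in(sx,ey,sz)],1),"torque",s["wrist_torque"].round(2),"ang",np.degrees(np.arctan2(T[1,1],T[0,1])).round(2),"w",round(s["gripper_width"],3),"t",s["clock"])
E
python3 slot.py -.028
```

```text
TCP slot xyz mm [ -0.8  -0.  131.1] F slot [-0.3  0.2 -0.4] torque [ 0.   -0.02  0.01] ang 53.4 w 0.08 t 18.1333
```

>>> send_rows:
  moves:
    - [1, -0.0015, 0, 0.0026, 0]
    - [1, -0.0015, 0, 0.0026, 0]
    - [1, -0.0015, 0, 0.0026, 0]
    - [1, -0.0015, 0, 0.0026, 0]
    - [1, -0.0015, 0, 0.0026, 0]
    - [1, -0.0015, 0, 0.0026, 0]
    - [1, -0.0015, 0, 0.0026, 0]
    - [1, 0, 0, 0, 0]

```text
clock: 18.8
eef_pos: [0.5254, -0.3375, 0.1829]
eef_rot: [0.314, 0.949, 0.0, -0.0]
wrist_force: [-0.0, -0.6, -0.7]
gripper_width: 0.082
grasp_force: 43.8
```

```bash
python3 slot.py -.028
```

```text
TCP slot xyz mm [-4.000e-01 -1.000e-01  1.099e+02] F slot [-0.  -0.5 -0.7] torque [-0.01  0.05  0.05] ang 53.4 w 0.082 t 18.8
```

Still free. On to the balls.

>>> send_rows:
  moves:
    - [1, -0.0015, 0, 0.0026, 0]
    - [1, -0.0015, 0, 0.0026, 0]
    - [1, -0.0015, 0, 0.0026, 0]
    - [1, -0.0015, 0, 0.0026, 0]
    - [1, -0.0015, 0, 0.0026, 0]
    - [1, -0.0015, 0, 0.0026, 0]
    - [1, 0, 0, 0, 0]
    - [1, 0, 0, 0, 0]

```text
clock: 19.47
eef_pos: [0.5325, -0.3428, 0.1678]
eef_rot: [0.314, 0.949, 0.0, -0.0]
wrist_force: [0.4, 0.9, -1.9]
gripper_width: 0.083
grasp_force: 43.5
```

```bash
python3 slot.py -.028
```

```text
TCP slot xyz mm [-0.2 -0.1 92.3] F slot [-1.2  1.  -1.5] torque [0.26 0.27 0.03] ang 53.39 w 0.083 t 19.4667
```

>>> send_rows:
  moves:
    - [1, -0.0005, 0, 0.0009, 0]
    - [1, -0.0005, 0, 0.0009, 0]
    - [1, -0.0005, 0, 0.0009, 0]
    - [1, -0.0005, 0, 0.0009, 0]
    - [1, -0.0005, 0, 0.0009, 0]
    - [1, -0.0005, 0, 0.0009, 0]
    - [1, 0, 0, 0, 0]
    - [1, 0, 0, 0, 0]

```text
clock: 20.13
eef_pos: [0.5347, -0.3443, 0.1634]
eef_rot: [0.314, 0.949, 0.0, -0.0]
wrist_force: [-8.6, 6.8, 6.7]
gripper_width: 0.082
grasp_force: 44.8
```

```bash
python3 slot.py -.028
```

```text
TCP slot xyz mm [-0.2  0.  87.1] F slot [-6.1  0.4 11.3] torque [ 1.19  1.53 -0.03] ang 53.4 w 0.082 t 20.1333
```

>>> send_rows:
  moves:
    - [1, -0.0005, 0, 0.0009, 0]
    - [1, -0.0005, 0, 0.0009, 0]
    - [1, -0.0005, 0, 0.0009, 0]
    - [1, -0.0005, 0, 0.0009, 0]
    - [1, 0, 0, 0, 0]
    - [1, 0, 0, 0, 0]
    - [1, 0, 0, 0, 0]
    - [1, 0, 0, 0, 0]

```text
clock: 20.8
eef_pos: [0.5366, -0.3457, 0.1587]
eef_rot: [0.314, 0.949, 0.0, -0.0]
wrist_force: [-0.4, 0.5, -7.8]
gripper_width: 0.083
grasp_force: 42.7
```

```bash
python3 slot.py -.028
```

```text
TCP slot xyz mm [-0.5 -0.  81.9] F slot [-4.4  0.2 -6.5] torque [ 0.24  0.18 -0.05] ang 53.4 w 0.083 t 20.8
```

>>> send_rows:
  moves:
    - [1, -0.0005, 0, 0.0009, 0]
    - [1, -0.0005, 0, 0.0009, 0]
    - [1, -0.0005, 0, 0.0009, 0]
    - [1, -0.0005, 0, 0.0009, 0]
    - [1, -0.0005, 0, 0.0009, 0]
    - [1, 0, 0, 0, 0]
    - [1, 0, 0, 0, 0]
    - [1, 0, 0, 0, 0]

```text
clock: 21.47
eef_pos: [0.5375, -0.3466, 0.1557]
eef_rot: [0.314, 0.949, 0.0, -0.002]
wrist_force: [-19.8, 13.5, 10.8]
gripper_width: 0.086
grasp_force: 45.8
```

```bash
python3 slot.py -.028; python3 snap.py u1; python3 hand.py u1 g
```

```text
TCP slot xyz mm [-0.9 -0.2 78.7] F slot [-15.4  -1.   21.4] torque [1.84 2.86 0.04] ang 53.41 w 0.086 t 21.4667
21.4667 [ 0.53751076 -0.34659299  0.15572428] [-0.80290935  0.59609201  0.00330035] [ 5.96094207e-01  8.02914411e-01 -3.80595529e-04] 0.08602503995714059 [-19.84885259  13.52786246  10.8472402 ]
1170 min [-0.0139 -0.0034 -0.017 ] max [0.0097 0.0038 0.048 ]
top face 8 [-0.0055  0.0002 -0.0164] [-0.0065 -0.0045]
[[-0.014, -0.0098], [-0.012, -0.0106], [-0.01, -0.0106], [-0.008, -0.01], [-0.006, -0.016], [-0.004, -0.0081], [-0.002, -0.0063], [-0.0, -0.0055], [0.002, -0.0042], [0.004, -0.0031], [0.006, -0.0019], [0.008, -0.0009], [0.01, 0.0002]]
```

>>> send_rows:
  moves:
    - [1, 0.0008, 0, -0.0013, 0]
    - [1, 0, 0, 0, 0]
    - [0.8, 0, 0, 0, 0]
    - [0.6, 0, 0, 0, 0]
    - [0.6, 0, 0, 0, 0]
    - [0.6, 0, 0, -0.015, 0]
    - [0.6, 0, 0, -0.03, 0]
    - [0.6, 0, 0, -0.03, 0]

```text
clock: 22.18
eef_pos: [0.5379, -0.3468, 0.2315]
eef_rot: [0.314, 0.949, 0.0, -0.0]
wrist_force: [0.3, -0.1, 0.5]
gripper_width: 0.399
grasp_force: 0.0
```

>>> send_rows:
  moves:
    - [0.2, 0, 0, -0.03, 0]
    - [0, 0, 0, -0.03, 0]
    - [0, 0, 0, -0.02, 0]
    - [0, 0, 0, 0, 0]
    - [0, 0, 0, 0, 0]
    - [0, 0, 0, 0, 0]
    - [0, 0, 0, 0, 0]
    - [0, 0, 0, 0, 0]

```text
clock: 22.85
eef_pos: [0.5379, -0.3467, 0.3098]
eef_rot: [0.314, 0.949, 0.0, -0.001]
wrist_force: [-0.7, 0.5, 0.6]
gripper_width: 1.003
grasp_force: 0.0
```

```bash
python3 snap.py v1; cat > home.py <<'E'
import sys; from src import *
lo,hi=(45,85) if sys.argv[2]=="g" else (100,125); y0=-.028 if sys.argv[2]=="g" else .028
hsv=cv2.cvtColor(im,cv2.COLOR_BGR2HSV).astype(int); q=toslot(loc(w,np.array([.5865,-.3479]),np.radians(-36.6)),y0)*1e3
m=(hsv[...,0]>=lo)&(hsv[...,0]<=hi)&(hsv[...,1]>100)&(hsv[...,2]>40)&(abs(q[...,0])<30)&(abs(q[...,1])<15)&(q[...,2]>35)&(q[...,2]<110)
s=q[m]; print(m.sum(),"x",np.percentile(s[:,0],[2,98]).round(1),"y",np.percentile(s[:,1],[2,98]).round(1),"ztop",np.percentile(s[:,2],[80,95,99]).round(1))
t=s[s[:,2]>np.percentile(s[:,2],95)-3.5]; print("top slope rad x",np.polyfit(t[:,0],t[:,2],1)[0].round(3),"yaw",np.polyfit(t[:,0],t[:,1],1)[0].round(3),"centre",t.mean(0).round(1))
E
python3 home.py v1 g; python3 src2.py v1
```

```text
22.85 [ 0.53787075 -0.34672317  0.30975838] [-0.80283488  0.59619912  0.0016634 ] [ 5.96199874e-01  8.02836040e-01 -5.56433791e-05] 1.0028744374577168 [-0.72137079  0.49968664  0.58837334]
319 x [-11.4  12.9] y [-3.7  3.2] ztop [81.8 82.6 83.1]
top slope rad x -0.014 yaw -0.005 centre [ 0.5 -0.1 81.4]
v1 O [ 0.5865 -0.3479] yaw -36.44 slopes [ 0.0073 -0.0081] my [-0.  0.] mx [-0.0005  0.0005] 16
rim z 98pct [0.08139862 0.08251361]
```

Green is home: its top sits at slot z≈82 mm with a 0.014 rad slope. Now the blue slide.

>>> send_rows:
  moves:
    - [0.6, 0.0224, 0.0272, 0, 0]
    - [0.6, 0.0224, 0.0272, 0, 0]
    - [0.6, 0.0224, 0.0272, 0, 0]
    - [0.6, 0.0224, 0.0272, 0, 0]
    - [0.6, 0.0224, 0.0272, 0, 0]
    - [0.6, 0.0224, 0.0272, 0, 0]
    - [0.6, 0.0224, 0.0272, 0, 0]
    - [0.6, 0.0224, 0.0272, 0, 0]

```text
clock: 23.57
eef_pos: [0.5234, -0.0636, 0.3106]
eef_rot: [0.314, 0.949, -0.0, -0.0]
wrist_force: [1.7, 0.0, -0.9]
gripper_width: 0.399
grasp_force: 0.0
```

>>> send_rows:
  moves:
    - [0.6, 0.0224, 0.0272, 0, 0]
    - [0.6, 0.0224, 0.0272, 0, 0]
    - [0.6, 0.0224, 0.0272, 0, 0]
    - [0.6, 0.0224, 0.0272, 0, 0]
    - [0.6, 0.0224, 0.0272, 0, 0]
    - [0.6, 0.0224, 0.0272, 0, 0]
    - [0.6, 0.0224, 0.0272, 0, 0]
    - [0.6, 0.0224, 0.0272, 0, 0]

```text
clock: 24.23
eef_pos: [0.5092, 0.218, 0.3106]
eef_rot: [0.314, 0.949, -0.0, -0.0]
wrist_force: [0.6, -0.3, 0.2]
gripper_width: 0.401
grasp_force: 0.0
```

>>> send_rows:
  moves:
    - [0.6, 0, 0, 0, 0.103]
    - [0.6, 0, 0, 0.02, 0]
    - [0.6, 0, 0, 0.02, 0]
    - [0.6, 0, 0, 0.02, 0]
    - [0.6, 0, 0, 0, 0]
    - [0.6, 0, 0, 0, 0]
    - [0.6, 0, 0, 0, 0]
    - [0.6, 0, 0, 0, 0]

```text
clock: 24.9
eef_pos: [0.5101, 0.2164, 0.2523]
eef_rot: [0.362, 0.932, 0.001, 0.001]
wrist_force: [0.5, -0.1, -0.0]
gripper_width: 0.397
grasp_force: 0.0
```

```bash
python3 snap.py b1;python3 rk.py b1; python3 go.py "[.5093,.2168,.173]" 47.6
```

```text
24.9 [0.51014288 0.21637411 0.25231011] [-0.73720936  0.67566364 -0.0010042 ] [0.67566157 0.73720976 0.00179297] 0.3965202998131688 [ 0.47675064 -0.08484241 -0.01607177]
b1 o 98 72 ztop 0.1706 mean [0.4497 0.3284 0.165 ] rect [0.4499 0.3287] [0.0067 0.002 ] 20.0 [334.8   3.2]
now [0.5101 0.2163 0.2522] tool d [ 0.0009 -0.0003  0.0791] ang 47.49 F [-0.7  0.7 -0.1] w 0.399 g 0.0 t 24.95
spin -0.0018Traceback (most recent call last):
  File "rk.py", line 8, in <module>
    s=w[m]; zt=np.percentile(s[:,2],90); t=m&(w[...,2]>zt-.012);
               ~~~~~~~~~~~~~^^^^^^^^^^^
    return _quantile_unchecked(
        a, q, axis, out, overwrite_input, method, keepdims, weights)
    return _ureduce(a,
                    func=_quantile_ureduce_func,
    ...<5 lines>...
                    overwrite_input=overwrite_input,
                    method=method)
    r = func(a, **kwargs)
    result = _quantile(arr,
                       quantiles=q,
    ...<2 lines>...
                       out=out,
                       weights=wgt)
    slices_having_nans = np.isnan(arr[-1, ...])
                                  ~~~^^^^^^^^^
IndexError: index -1 is out of bounds for axis 0 with size 0
```

Green is gone from the rack, so the script's green step failed as expected. I'll check blue directly.

```bash
sed -i 's/        s=w\[m\]; zt/        if m.sum()<20: continue\n        s=w[m]; zt/' rk.py; python3 rk.py b1
```

```text
b1 o 98 72 ztop 0.1706 mean [0.4497 0.3284 0.165 ] rect [0.4499 0.3287] [0.0067 0.002 ] 20.0 [334.8   3.2]
b1 b 461 418 ztop 0.1765 mean [0.5077 0.2183 0.1751] rect [0.5094 0.2169] [0.0072 0.0244] 48.7 [260.6 205.7]
bar [0.52264635 0.26371364] -39.56151922841796 1057 0.16482779257472308
```

>>> send_rows:
  moves:
    - [0.6, 0.0009, 0, 0.015, 0]
    - [0.6, 0, 0, 0.015, 0]
    - [0.6, 0, 0, 0.015, 0]
    - [0.6, 0, 0, 0.015, 0]
    - [0.6, 0, 0, 0.013, 0]
    - [0.6, 0, 0, 0.006, 0]
    - [0.6, 0, 0, 0, 0]
    - [0.6, 0, 0, 0, 0]

```text
clock: 25.62
eef_pos: [0.5094, 0.217, 0.1727]
eef_rot: [0.362, 0.932, 0.0, 0.0]
wrist_force: [0.1, 0.9, 0.4]
gripper_width: 0.4
grasp_force: 0.0
```

>>> send_rows:
  moves:
    - [0.8, 0, 0, 0, 0]
    - [0.9, 0, 0, 0, 0]
    - [1, 0, 0, 0, 0]
    - [1, 0, 0, 0, 0]
    - [1, 0, 0, 0, 0]
    - [1, 0, 0, 0, 0]
    - [1, 0, 0, 0, 0]
    - [1, 0, 0, 0, 0]
  grip_force: 40

```text
clock: 26.28
eef_pos: [0.5094, 0.217, 0.1727]
eef_rot: [0.362, 0.932, 0.001, 0.001]
wrist_force: [1.1, -0.4, 5.7]
gripper_width: 0.081
grasp_force: 42.8
```

>>> send_rows:
  moves:
    - [1, 0, 0, -0.003, 0]
    - [1, 0, 0, -0.003, 0]
    - [1, 0, 0, -0.003, 0]
    - [1, 0, 0, 0, 0]
    - [1, 0, 0, 0, 0]
    - [1, 0.0016, -0.0047, 0, 0]
    - [1, 0.0016, -0.0047, 0, 0]
    - [1, 0.0016, -0.0047, 0, 0]

```text
clock: 26.95
eef_pos: [0.4954, 0.2094, 0.1807]
eef_rot: [0.362, 0.932, -0.0, -0.0]
wrist_force: [0.5, -0.3, -0.4]
gripper_width: 0.085
grasp_force: 41.9
```

```bash
python3 go.py "[.5,.2,.182]"
```

```text
now [0.4954 0.2094 0.1807] tool d [-0.0098 -0.0038 -0.0013] ang 47.5 F [ 0.5 -0.3 -0.4] w 0.085 g 41.921426653862 t 26.95
```

>>> send_rows:
  moves:
    - [1, 0.0032, -0.0095, 0, 0]
    - [1, 0.0032, -0.0095, 0, 0]
    - [1, 0.0032, -0.0095, 0, 0]
    - [1, 0.0032, -0.0095, 0, 0]
    - [1, 0.0032, -0.0095, 0, 0]
    - [1, 0, 0, 0, 0]
    - [1, 0, 0, 0, 0]
    - [1, 0, 0, 0, 0]

```text
clock: 27.62
eef_pos: [0.4524, 0.1856, 0.181]
eef_rot: [0.362, 0.932, 0.0, 0.0]
wrist_force: [-0.6, -0.5, -0.3]
gripper_width: 0.086
grasp_force: 41.9
```

```bash
python3 snap.py b2; python3 hand.py b2 b
```

```text
27.6167 [0.45237607 0.18563384 0.18102344] [-7.37217081e-01  6.75655922e-01 -2.27095270e-04] [6.75655810e-01 7.37217099e-01 4.17661517e-04] 0.08618049719813521 [-0.55804277 -0.52236249 -0.26240717]
1638 min [-0.0126 -0.0036 -0.0138] max [0.0127 0.0039 0.0485]
top face 32 [ 0.0078  0.0008 -0.0122] [0.0048 0.0118]
[[-0.012, -0.004], [-0.01, -0.004], [-0.008, -0.0043], [-0.006, -0.0042], [-0.004, -0.0042], [-0.002, -0.0041], [-0.0, -0.0039], [0.002, -0.0041], [0.004, -0.0083], [0.006, -0.0134], [0.008, -0.0124], [0.01, -0.0106], [0.012, -0.0038], [0.014, -0.0025]]
```

>>> send_rows:
  moves:
    - [1, 0, 0, -0.0185, 0]
    - [1, 0, 0, -0.0185, 0]
    - [1, 0, 0, -0.0185, 0]
    - [1, 0, 0, -0.0185, 0]
    - [1, 0, 0, -0.0185, 0]
    - [1, 0, 0, -0.0185, 0]
    - [1, 0, 0, -0.0185, 0]
    - [1, 0, 0, -0.0185, 0]

```text
clock: 28.33
eef_pos: [0.4523, 0.1856, 0.3297]
eef_rot: [0.362, 0.932, -0.0, -0.0]
wrist_force: [0.1, -0.7, -1.2]
gripper_width: 0.083
grasp_force: 41.9
```

>>> send_rows:
  moves:
    - [1, -0.0276, -0.0201, 0, 0]
    - [1, -0.0276, -0.0201, 0, 0]
    - [1, -0.0276, -0.0201, 0, 0]
    - [1, -0.0276, -0.0201, 0, 0]
    - [1, -0.0276, -0.0201, 0, 0]
    - [1, -0.0276, -0.0201, 0, 0]
    - [1, -0.0276, -0.0201, 0, 0]
    - [1, -0.0276, -0.0201, 0, 0]

```text
clock: 29.0
eef_pos: [0.5066, -0.0839, 0.3288]
eef_rot: [0.362, 0.932, 0.0, 0.0]
wrist_force: [1.2, -0.4, -0.7]
gripper_width: 0.087
grasp_force: 41.9
```

>>> send_rows:
  moves:
    - [1, -0.0276, -0.0201, 0, 0]
    - [1, -0.0276, -0.0201, 0, 0]
    - [1, -0.0276, -0.0201, 0, 0]
    - [1, -0.0276, -0.0201, 0, 0]
    - [1, -0.0276, -0.0201, 0, 0]
    - [1, -0.0276, -0.0201, 0, 0]
    - [1, 0, 0, 0, -0.103]
    - [1, 0, 0, 0, 0]

```text
clock: 29.67
eef_pos: [0.547, -0.2846, 0.3276]
eef_rot: [0.313, 0.95, 0.0, -0.001]
wrist_force: [-0.1, 0.7, -0.8]
gripper_width: 0.082
grasp_force: 41.9
```

>>> send_rows:
  moves:
    - [1, 0, 0, 0, 0]
    - [1, 0, 0, 0, 0]
    - [1, 0, 0, 0, 0]
    - [1, 0, 0, 0, 0]
    - [1, 0, 0, 0, 0]
    - [1, 0, 0, 0, 0]
    - [1, 0, 0, 0, 0]
    - [1, 0, 0, 0, 0]

```text
clock: 30.33
eef_pos: [0.5469, -0.2829, 0.3289]
eef_rot: [0.314, 0.949, -0.0, 0.0]
wrist_force: [0.3, -0.4, -1.7]
gripper_width: 0.087
grasp_force: 41.9
```

```bash
python3 go.py "[.5860,-.3126,.25]" 53.4; python3 clear.py
```

```text
now [ 0.5469 -0.2829  0.3289] tool d [-0.0491 -0.0005  0.0789] ang 53.4 F [ 0.3 -0.4 -1.7] w 0.087 g 41.94670021533966 t 30.3333
spin -0.0
5666 [ 0.59544987 -0.15002744  0.6255215 ]
min clearance 0.1072 arm [ 0.552 -0.317  0.458] shade [ 0.623 -0.384  0.414]
```

>>> send_rows:
  moves:
    - [1, -0.0098, 0, 0, 0]
    - [1, -0.0098, 0, 0, 0]
    - [1, -0.0098, 0, 0, 0]
    - [1, -0.0098, 0, 0, 0]
    - [1, -0.0099, -0.0005, 0, 0]
    - [1, 0, 0, 0.02, 0]
    - [1, 0, 0, 0.02, 0]
    - [1, 0, 0, 0.015, 0]

```text
clock: 31.1
eef_pos: [0.5858, -0.3127, 0.272]
eef_rot: [0.314, 0.949, 0.0, -0.001]
wrist_force: [0.6, 0.3, -0.3]
gripper_width: 0.084
grasp_force: 42.0
```

>>> send_rows:
  moves:
    - [1, 0, 0, 0.015, 0]
    - [1, 0, 0, 0.012, 0]
    - [1, 0, 0, 0.01, 0]
    - [1, 0, 0, 0.008, 0]
    - [1, 0, 0, 0.005, 0]
    - [1, 0, 0, 0, 0]
    - [1, 0, 0, 0, 0]
    - [1, 0, 0, 0, 0]

```text
clock: 31.77
eef_pos: [0.5862, -0.3128, 0.2247]
eef_rot: [0.314, 0.949, -0.0, 0.001]
wrist_force: [1.0, -0.2, -0.5]
gripper_width: 0.087
grasp_force: 42.0
```

```bash
python3 go.py "[.5860,-.3126,.2108]" 53.4; python3 clear.py
```

```text
now [ 0.5862 -0.3128  0.2247] tool d [0.0003 0.     0.0139] ang 53.4 F [ 1.  -0.2 -0.5] w 0.087 g 41.96658968925476 t 31.7667
spin 0.0
5648 [ 0.63519107 -0.1504833   0.56608153]
min clearance 0.0425 arm [ 0.592 -0.365  0.436] shade [ 0.623 -0.384  0.414]
```

>>> send_rows:
  moves:
    - [1, 0, 0, 0.0025, 0]
    - [1, 0, 0, 0.0025, 0]
    - [1, 0, 0, 0.0025, 0]
    - [1, 0, 0, 0.002, 0]
    - [1, 0, 0, 0.0015, 0]
    - [1, 0, 0, 0.001, 0]
    - [1, 0, 0, 0.001, 0]
    - [1, 0, 0, 0.001, 0]

```text
clock: 32.53
eef_pos: [0.5861, -0.3127, 0.2101]
eef_rot: [0.314, 0.949, -0.0, 0.0]
wrist_force: [-0.5, -0.6, 5.9]
gripper_width: 0.082
grasp_force: 42.8
```

>>> send_rows:
  moves:
    - [1, 0, 0, 0.001, 0]
    - [1, 0, 0, 0.0005, 0]
    - [1, 0, 0, 0, 0]
    - [1, 0, 0, 0, 0]
    - [1, 0.0037, 0, -0.0008, 0]
    - [1, 0.0037, 0, -0.0008, 0]
    - [1, 0, 0, 0, 0]
    - [1, 0, 0, 0, 0]

```text
clock: 33.2
eef_pos: [0.5804, -0.3085, 0.2111]
eef_rot: [0.314, 0.949, -0.0, 0.001]
wrist_force: [1.9, -1.1, 7.1]
gripper_width: 0.083
grasp_force: 43.2
```

```bash
python3 slot.py .028
```

```text
TCP slot xyz mm [ 37.   -0.  120.8] F slot [5.4 0.2 5.1] torque [-0.55 -0.63 -0.01] ang 53.4 w 0.083 t 33.2
```

Same behaviour as the first. Continue the arc.

>>> send_rows:
  moves:
    - [1, 0.0037, 0, -0.0005, 0]
    - [1, 0.0037, 0, -0.0005, 0]
    - [1, 0.0038, 0, -0.0003, 0]
    - [1, 0.0038, 0, -0.0003, 0]
    - [1, 0.0038, 0, 0, 0]
    - [1, 0.0038, 0, 0, 0]
    - [1, 0.0038, 0, 0.0002, 0]
    - [1, 0.0038, 0, 0.0003, 0]

```text
clock: 33.87
eef_pos: [0.556, -0.2904, 0.2117]
eef_rot: [0.314, 0.949, -0.0, 0.001]
wrist_force: [2.1, -2.5, 4.2]
gripper_width: 0.085
grasp_force: 43.5
```

>>> send_rows:
  moves:
    - [1, 0.0037, 0, 0.0005, 0]
    - [1, 0.0037, 0, 0.0005, 0]
    - [1, 0.0037, 0, 0.0007, 0]
    - [1, 0.0037, 0, 0.0008, 0]
    - [1, 0.0037, 0, 0.001, 0]
    - [1, 0, 0, 0, 0]
    - [1, 0, 0, 0, 0]
    - [1, 0, 0, 0, 0]

```text
clock: 34.53
eef_pos: [0.541, -0.2793, 0.2082]
eef_rot: [0.314, 0.949, -0.0, 0.0]
wrist_force: [0.2, 0.3, 6.0]
gripper_width: 0.084
grasp_force: 44.4
```

```bash
python3 snap.py t3;python3 hand.py t3 b; python3 slot.py .028
```

```text
34.5333 [ 0.5410472  -0.27926812  0.20816405] [-0.802835    0.59620057 -0.00091202] [5.96200779e-01 8.02835368e-01 5.82941329e-05] 0.08412324828579461 [0.16318379 0.25836838 5.98141135]
1216 min [-0.0145 -0.0033 -0.0175] max [0.0091 0.0038 0.0477]
top face 32 [-0.0039  0.0016 -0.0158] [-0.007   0.0018]
[[-0.014, -0.0109], [-0.012, -0.0113], [-0.01, -0.0111], [-0.008, -0.0106], [-0.006, -0.0165], [-0.004, -0.016], [-0.002, -0.0152], [-0.0, -0.0135], [0.002, -0.0059], [0.004, -0.0079], [0.006, -0.0086], [0.008, -0.0014], [0.01, -0.0003]]
TCP slot xyz mm [ -7.   -0.  142.8] F slot [ 4.3 -0.9  4.5] torque [-0.2  -0.4  -0.05] ang 53.4 w 0.082 t 34.5833
```

>>> send_rows:
  moves:
    - [1, -0.0019, 0, 0.0011, 0]
    - [1, -0.0019, 0, 0.0011, 0]
    - [1, -0.0019, 0, 0.0011, 0]
    - [1, -0.0019, 0, 0.0011, 0]
    - [1, -0.0019, 0, 0.0011, 0]
    - [1, -0.0019, 0, 0.0011, 0]
    - [1, -0.0003, 0, 0.0002, 0]
    - [1, 0, 0, 0, 0]

```text
clock: 35.25
eef_pos: [0.5501, -0.2861, 0.2002]
eef_rot: [0.314, 0.949, 0.0, -0.001]
wrist_force: [0.6, -0.2, 0.1]
gripper_width: 0.082
grasp_force: 43.5
```

```bash
python3 slot.py .028
```

```text
TCP slot xyz mm [-1.100e+00 -1.000e-01  1.301e+02] F slot [ 0.6  0.2 -0.2] torque [-0.1  -0.19  0.01] ang 53.4 w 0.082 t 35.25
```

>>> send_rows:
  moves:
    - [1, -0.0015, 0, 0.0026, 0]
    - [1, -0.0015, 0, 0.0026, 0]
    - [1, -0.0015, 0, 0.0026, 0]
    - [1, -0.0015, 0, 0.0026, 0]
    - [1, 0, 0, 0, 0]
    - [1, 0, 0, 0, 0]
    - [1, 0, 0, 0, 0]
    - [1, 0, 0, 0, 0]

```text
clock: 35.92
eef_pos: [0.5551, -0.2898, 0.1905]
eef_rot: [0.314, 0.949, -0.0, 0.0]
wrist_force: [0.4, -0.5, 0.6]
gripper_width: 0.085
grasp_force: 43.5
```

```bash
python3 slot.py .028
```

```text
TCP slot xyz mm [ -0.6  -0.  118.7] F slot [ 0.8 -0.2  0.2] torque [0.   0.07 0.07] ang 53.4 w 0.085 t 35.9167
```

>>> send_rows:
  moves:
    - [1, -0.0015, 0, 0.0026, 0]
    - [1, -0.0015, 0, 0.0026, 0]
    - [1, -0.0015, 0, 0.0026, 0]
    - [1, -0.0015, 0, 0.0026, 0]
    - [1, -0.0015, 0, 0.0026, 0]
    - [1, -0.0015, 0, 0.0026, 0]
    - [1, -0.0015, 0, 0.0026, 0]
    - [1, -0.0015, 0, 0.0026, 0]

```text
clock: 36.58
eef_pos: [0.5649, -0.297, 0.1693]
eef_rot: [0.314, 0.949, -0.0, -0.0]
wrist_force: [-0.8, 0.2, -0.1]
gripper_width: 0.08
grasp_force: 43.5
```

```bash
python3 slot.py .028
```

```text
TCP slot xyz mm [-0.6 -0.  94.2] F slot [-0.7 -0.3  0.3] torque [0.05 0.05 0.02] ang 53.4 w 0.08 t 36.5833
```

>>> send_rows:
  moves:
    - [1, -0.0005, 0, 0.0009, 0]
    - [1, -0.0005, 0, 0.0009, 0]
    - [1, -0.0005, 0, 0.0009, 0]
    - [1, -0.0005, 0, 0.0009, 0]
    - [1, -0.0005, 0, 0.0009, 0]
    - [1, -0.0005, 0, 0.0009, 0]
    - [1, -0.0005, 0, 0.0009, 0]
    - [1, 0, 0, 0, 0]

```text
clock: 37.25
eef_pos: [0.5676, -0.2989, 0.1637]
eef_rot: [0.314, 0.949, 0.0, -0.0]
wrist_force: [-3.3, 2.1, 3.9]
gripper_width: 0.086
grasp_force: 44.3
```

```bash
python3 slot.py .028
```

```text
TCP slot xyz mm [-0.6  0.  87.8] F slot [-1.4 -0.2  5.3] torque [ 0.45  0.59 -0.05] ang 53.4 w 0.086 t 37.25
```

>>> send_rows:
  moves:
    - [1, -0.0005, 0, 0.0009, 0]
    - [1, -0.0005, 0, 0.0009, 0]
    - [1, -0.0005, 0, 0.0009, 0]
    - [1, -0.0005, 0, 0.0009, 0]
    - [1, -0.0005, 0, 0.0009, 0]
    - [1, 0, 0, 0, 0]
    - [1, 0, 0, 0, 0]
    - [1, 0, 0, 0, 0]

```text
clock: 37.92
eef_pos: [0.5696, -0.3005, 0.1583]
eef_rot: [0.314, 0.949, 0.0, -0.0]
wrist_force: [0.6, -0.6, -1.5]
gripper_width: 0.082
grasp_force: 43.2
```

```bash
python3 slot.py .028
```

```text
TCP slot xyz mm [-1.  -0.  81.8] F slot [ 0.  -0.1 -1.7] torque [-0.04 -0.11  0.07] ang 53.4 w 0.082 t 37.9167
```

>>> send_rows:
  moves:
    - [1, -0.0005, 0, 0.0009, 0]
    - [1, -0.0005, 0, 0.0009, 0]
    - [1, -0.0005, 0, 0.0009, 0]
    - [1, -0.0005, 0, 0.0009, 0]
    - [1, -0.0005, 0, 0.0009, 0]
    - [1, 0, 0, 0, 0]
    - [1, 0, 0, 0, 0]
    - [1, 0, 0, 0, 0]

```text
clock: 38.58
eef_pos: [0.5706, -0.3014, 0.1549]
eef_rot: [0.314, 0.949, 0.0, -0.002]
wrist_force: [-16.6, 9.0, 9.5]
gripper_width: 0.082
grasp_force: 45.2
```

```bash
python3 slot.py .028
```

```text
TCP slot xyz mm [-1.6 -0.2 78.2] F slot [-11.5  -2.7  17.6] torque [1.18 2.23 0.01] ang 53.41 w 0.082 t 38.5833
```

>>> send_rows:
  moves:
    - [1, 0.0008, 0, -0.0013, 0]
    - [1, 0, 0, 0, 0]
    - [0.8, 0, 0, 0, 0]
    - [0.6, 0, 0, 0, 0]
    - [0.6, 0, 0, 0, 0]
    - [0.6, 0, 0, -0.015, 0]
    - [0.6, 0, 0, -0.03, 0]
    - [0.6, 0, 0, -0.03, 0]

```text
clock: 39.25
eef_pos: [0.5708, -0.3014, 0.2311]
eef_rot: [0.314, 0.949, 0.0, -0.001]
wrist_force: [0.3, -0.5, 0.8]
gripper_width: 0.399
grasp_force: 0.0
```

>>> send_rows:
  moves:
    - [0.2, 0, 0, -0.03, 0]
    - [0, 0, 0, -0.03, 0]
    - [0, 0, 0, -0.02, 0]
    - [0, 0, 0, 0, 0]
    - [0, 0, 0, 0, 0]
    - [0, 0, 0, 0, 0]
    - [0, 0, 0, 0, 0]
    - [0, 0, 0, 0, 0]

```text
clock: 39.92
eef_pos: [0.5708, -0.3015, 0.3094]
eef_rot: [0.314, 0.949, 0.0, -0.001]
wrist_force: [-0.9, 0.9, 0.8]
gripper_width: 1.003
grasp_force: 0.0
```

```bash
python3 snap.py v2; python3 home.py v2 g;python3 home.py v2 b
```

```text
39.9167 [ 0.57084866 -0.3014627   0.30943606] [-0.802804    0.59624059  0.00170066] [ 5.96241171e-01  8.02805349e-01 -1.95719573e-04] 1.0026142894840433 [-0.94381696  0.8751366   0.84915792]
517 x [-11.2  12.9] y [-3.5  4.2] ztop [81.5 82.2 82.7]
top slope rad x -0.02 yaw -0.002 centre [ 0.6  0.3 81.2]
331 x [-11.3  13. ] y [-3.7  3.2] ztop [81.8 82.4 82.8]
top slope rad x -0.01 yaw 0.002 centre [ 0.6 -0.2 81.3]
```

View pics/v2.png

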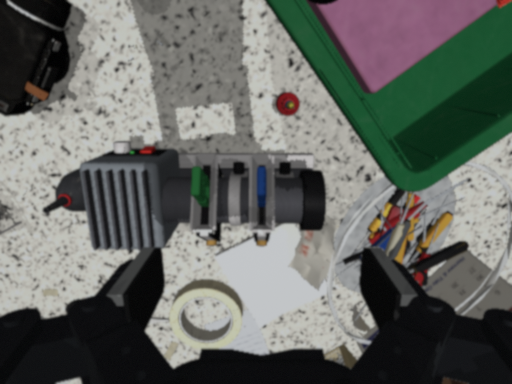

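Green (200,187) stands by the lamp box and blue (261,187) by the tube. Both are home, with tops at slot z≈82 mm and tilts of 0.02 rad or less, and the gripper is clear. Handing in.

```bash
python3 -c "
from plant import r
print(r.hand_in())"
```

```text
the job is handed in; nothing more can be done
None
```

Both slides are clicked home and released, green by the lamp box and blue by the output tube. The highest force I read while pushing them in was about 26 N, amber was left on its hook, and I handed the job in at about 40 s. The hand-in returned no verdict.

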